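# Tip the limes into the empty cell of the vegetable tray

## Task

Lift the steel scoop of limes out of its crate by the red swinging bail and stand it on the bamboo board. Then take it again by the black slanting tab at its back and tip both limes into the one free, yellow-lined cell of the white tray, spout held low over that cell, so that the limes land nowhere else. Finish with the empty scoop standing upright on the board again; do not touch the limes with the gripper, and leave the other things undisturbed.

Things in the scene. Friction and masses are not known exactly. Their poses are not given: they have to be found in the camera images.
- scoop: Loose steel scoop, about 0.22 kg empty: a straight trough 80 wide (72 inside), open at the front. Origin: middle of its footprint, at the underside; x to the spout, y left, z up as it stands. It spans x = -105 to +82, is 110 wide over the bail and 138 mm high. It stands on its rear edge (x = -65) and a front foot (x = 16 to 28 mm); the spout overhangs freely ahead of the foot.
- spout (a point): Middle of the scoop's open front edge (upper side of its floor), at x = 81, y = 0, z = 35 mm in the scoop's frame. The 4 mm thick floor rises from the rear wall to here at 12 degrees, so the limes lie back against the rear wall and roll out once the scoop is tipped nose-down by more than 12 degrees. Side walls 52 mm high, ending 15 short of it.
- tab: Black grip tab fixed to the scoop's rear wall (same origin and axes as the scoop): a plate 60 wide (y), 12 thick, free length about 45, leaning back (top to -x) 35 degrees from upright; best pinched across its thickness by a tool that leans back alike, pointing forward and down. In the crate there is only about 12 mm behind it, no room for a finger.
- tab_grip (a point): Grip point in the middle of the tab's thickness, at x = -89, y = 0, z = 76 mm in the scoop's frame, 24 mm below the tab's free end along the slant.
- bail (a joint): Angle (rad) of the red bail on its pivots at x = -17, z = 82 mm of the scoop; swings -0.9 to +0.9 with light friction, 0 = upright, plus = leaning to the spout. Held by the bail the scoop hangs about level and cannot be tipped.
- bail_grip (a point): Centre of the bail's red crossbar, a square bar 12 by 12 mm, 106 long along the scoop's y; 50 mm from the pivot line, so at x = -17, z = 132 mm in the scoop's frame when upright.
- lime1: A green lime, 64 mm long (along its own y), 48 in diameter, about 75 g; origin at its centre. It lies across the scoop, the rearmost of the two, at the start.
- lime2: A second lime like it, lying in front of the first at the start.
- liner: Thin yellow mat, 114 by 104 by 2 mm, fixed to the floor of the target cell (any of the three). Origin: centre of its underside, on the cell's floor. x along the cell's 120 mm, y along its 110 mm; z up. The cell's walls rise 60 mm above this origin.
- tray: Fixed white tray, 128 (x) by 346 (y) by 65 high, walls and dividers 4 thick, floor 5; three cells side by side along y, centres at y = -114, 0, +114 mm, each 120 (x) by 110 (y) inside. Origin: centre of the underside; x points roughly away from the robot.
- board: Fixed bamboo board, 200 (x) by 140 (y), 16 thick. Origin: centre of the underside.
- crate: Fixed open wooden crate in which the scoop stands at the start, outside 228 (x) by 136 (y) by 113 high, walls and floor 8. Origin: centre of the underside.
- onion: Loose brown onion, 70 in diameter, 70 high, standing in another cell. Origin: its foot.
- garlic: Loose white garlic bulb, 62 in diameter, 63 high, in the remaining cell. Origin: its foot.
- squeezer: Loose yellow lime squeezer, about 185 long and 40 high, beyond the board. Leave alone.
- soy_dish: Loose blue ceramic dish, 90 in diameter, 22 high. Leave alone.
- spoon: Loose small wooden spoon, 170 long. Leave alone.
There are look-alikes about, which are no part of the job. What is shaped like the scoop but green or turquoise is not meant.

How it is judged:
By the outcome, as a careful person would: the job done as asked, in the order asked, and still so for the second after the job is handed in, with the robot touching nothing.
It also fails if it takes over 72 s, if anything falls off the work surface, if the arm or the gripper's body presses on something with over 40 N, if the wrist force passes 120 N, or if a joint passes its speed limit or range.

## Robot

A 6-joint arm with a two-finger parallel gripper is mounted at the origin on the work surface. World frame = base frame: x ahead of the robot, y to its left, z up, the work surface at z = 0. Lengths are in mm, angles in rad, forces in N, time in s.
With the tool pointing down it reaches from about 350 to 875 mm from the base axis. Payload 4.2 kg.
Tool frame: the origin (TCP) lies at the very end of the fingers, on their centre line; the grasp point (between the pads) lies arm.grip_depth behind it (arm.grip_depth is the distance from the TCP to the grasp point, in mm); x points along the fingers, y is the direction in which the jaws open and shut, and the axes are right-handed (so a half turn about x gives the same grasp; the last joint's range is limited). The gripper opens to 85 mm and grips with 20 to 120 N. Pads are 22 mm wide; open, the fingers measure 114 mm over their backs; the gripper's body (76 mm by 85 mm) begins 54 mm behind the grasp point. The pads swing forward as they close: fully open they stand 13 mm farther back than shut.
Start: joints at [-0.901, 0.385, 0.008, 0, -1.194, -0.259], TCP at [249.602, -572.973, 198.012] pointing down, gripper open.
Joint ranges: [-3.14, 3.14], [-1.21, 2.06], [-1.07, 1.41], [-3.16, 2.05], [-2.99, -0.16], [-3.1, 3.1]. Speed limits (rad/s): [2.79, 2.79, 3.14, 3.14, 3.14, 3.14].

## Interface

Orientations are given as a unit quaternion [x, y, z, w].
In Python, from bench import arm, get_image, models gives the robot as it stands.
- The arm moves only by the tool arm_command, never from a script. Its argument "rows" is a list of rows, each an object of numbers: "dx", "dy", "dz": the shift along the tool's x, y, z in m; "wx", "wy", "wz": the turn, a rotation vector about the tool's x, y, z in degrees; "gripper": the closure, from -1 (fully open) to 1 (shut). A call has exactly 8 rows; each row is the pose to reach, as a shift and turn from the pose measured when the call began, along the tool's axes at that moment; what a row does not reach only later rows make up. A row lasts 1/10 s, in which the tool goes at most 50 mm and 8.59 degrees, less where a joint would pass 70% of its speed; a pose out of reach is approached as far as the arm can. A call with a gripper value outside its range is refused whole. The fingers move at their own pace and stop on an object; the grip force is fixed at half the most. Time passes only in rows, so rows that repeat a pose let the fingers close, or fill a call up. It gives the time, the measured TCP pose, the force and the opening at its end, in the units of the state.
- arm.read_state(): the state, without advancing time (a new reading comes with each control period).
- get_image(name): name is "scene" or "top" or "wrist"; returns a dict with "img" (400x640x3 uint8, red, green, blue), "K" (3x3 intrinsics, pixels), "rvec" (rotation vector, rad) and "tvec" (3), from world to camera coordinates, as OpenCV has them; the wrist camera has in their place "T_tool_cam" (4x4, takes a point from camera to tool coordinates, whose origin is the TCP and whose axes are the tool frame's). Camera axes: x right, y down, z forward; pixel columns grow to the right and rows downward; lengths in mm; the calibration is good to about 2 mm. A picture is of the moment at which its call begins: read the wrist's pose just before it. There is no depth.
- arm.job_done(): hands the job in, once; it reports no verdict.
Trained networks look in the newest picture that a camera, given by its name, has taken for a name from the list of things; names that differ only in an ending like _2 or _b are one class to them, and where a whole thing is asked for, a point or a joint stands for the part that bears it (a point fixed in the world has none). Each returns a list of dicts, best first, with "conf" (0 to 1); they miss things now and then, are a little off and sometimes report something else, mostly with a low value. They report only what shows in the picture. A call takes as long as a camera call. They do not tell look-alikes from the thing itself.
- models.cut_out(camera, query): "mask" (400x640 bool, what is visible of it) and "extent" ([left, top, right, bottom] in pixels, round what is visible of it).
The state is a dict: "clock": time; "joints": joint angles; "joint_vel": joint speeds; "joint_efforts": joint torques, N m; "position": TCP position; "ee_rot": TCP orientation; "contact_force": force on the tool from outside, world axes, zero at the start; "wrist_torque": the same for the moment, N m; "gripper_width": finger opening in mm.
Only numpy, scipy, OpenCV 4.12 (cv2) and the standard library are available. Lean on these libraries where they do the work, as an engineer would, in place of code of your own. Each camera call takes 0.05 s, during which the arm holds its last target.

## Working session

There is one attempt and no reset: what is moved stays moved. The work goes in short steps, Python scripts to look and compute and a tool call to move; the robot and the scene stay as the last step left them, time stands still between calls to the robot, and variables do not carry over. Pictures are saved under pics/ and viewed, and the job is handed in when it is done.

Besides the shell and the picture viewer there is one more tool, called after "Request:" by a JSON object that holds its "name" and its "arguments", one argument or row to a line. arm_command: Moves the arm, as the interface text tells. Its arguments: {"type":"object","properties":{"rows":{"type":"array"}},"required":["rows"]}

```bash
ls; mkdir -p pics; cat > h.py <<'E'
import numpy as np,cv2
from scipy.spatial.transform import Rotation as R
from bench import arm,get_image,models
def save(im,n): cv2.imwrite(f'pics/{n}.png',cv2.cvtColor(im,cv2.COLOR_RGB2BGR))
def cam(g):
    Rm=cv2.Rodrigues(np.array(g['rvec'],float))[0]; return np.array(g['K'],float),Rm,np.array(g['tvec'],float).ravel()
def ray(g,uv):
    K,Rm,t=cam(g); d=Rm.T@np.linalg.inv(K)@np.array([uv[0],uv[1],1.]); return -Rm.T@t,d/np.linalg.norm(d)
def atz(g,uv,z):
    o,d=ray(g,uv); return o+d*(z-o[2])/d[2]
def proj(g,P):
    K,Rm,t=cam(g); p=(Rm@np.atleast_2d(P).T).T+t; q=(K@p.T).T; return q[:,:2]/q[:,2:]
def wristcam(g,s):
    # make rvec,tvec for wrist
    T=np.array(g['T_tool_cam'],float); W=np.eye(4); W[:3,:3]=R.from_quat(s['ee_rot']).as_matrix(); W[:3,3]=s['position']
    C=np.linalg.inv(W@T); g=dict(g); g['rvec']=cv2.Rodrigues(C[:3,:3])[0]; g['tvec']=C[:3,3]; return g
def tri(pairs):
    A=np.zeros((3,3));b=np.zeros(3)
    for g,uv in pairs:
        o,d=ray(g,uv);M=np.eye(3)-np.outer(d,d);A+=M;b+=M@o
    return np.linalg.solve(A,b)
E
python3 - <<'E'
from h import *
s=arm.read_state();print(s, arm.grip_depth)
for n in ['scene','top','wrist']:
    g=get_image(n); save(g['img'],n+'0'); print(n,g['K'],g.get('rvec'),g.get('tvec'))
    if n=='wrist':print(g['T_tool_cam'])
    else:
        o,d=ray(g,(320,200)); print(o,d)
E
```

```text
pics
{'clock': 0.0, 'joints': array([-9.01394299e-01,  3.85551980e-01,  6.59027770e-03, -5.09484201e-04,
       -1.19401723e+00, -2.58604240e-01]), 'joint_vel': array([ 0.00094365, -0.00074797, -0.00105138, -0.00094659,  0.00080514,
        0.00073492]), 'joint_efforts': array([ 5.82957136e-05, -3.92287838e+01,  1.88400900e+01,  4.18620095e+00,
       -4.60841926e-03,  7.22824382e-06]), 'position': array([ 249.33001333, -572.37091978,  196.90897943]), 'ee_rot': array([-0.14338971,  0.69245193,  0.14491972,  0.69206068]), 'contact_force': array([-0.73570631, -0.82931378, -0.02303753]), 'wrist_torque': array([ 0.04883324, -0.00195565, -0.01220456]), 'gripper_width': 85.79272487091691} 18.700000000000003
scene [[465.34317203   0.         320.55906913]
 [  0.         465.34317203 199.53841616]
 [  0.           0.           1.        ]] [ 1.36645867  2.44289108 -0.66116845] [ 168.59248764 -405.16010555 1588.382334  ]
[1079.5868468   450.95155446 1160.46176702] [-0.4361012  -0.25959493 -0.86164158]
top [[477.29890406   0.         322.7501216 ]
 [  0.         477.29890406 196.45647522]
 [  0.           0.           1.        ]] [ 2.09601949 -2.13395453  0.20553106] [ 138.23370344  528.61484451 1665.49555977]
[ 192.37180271  123.90375956 1737.83158508] [ 0.18986619  0.00870457 -0.98177139]
wrist [[333.02780832   0.         316.29963686]
 [  0.         333.02780832 195.75430691]
 [  0.           0.           1.        ]] None None
[[-6.30154185e-04 -3.04065146e-01  9.52651033e-01 -1.75860826e+02]
 [ 9.99999784e-01 -3.69799816e-04  5.43442242e-04  2.74251270e-03]
 [ 1.87048332e-04  9.52651169e-01  3.04065313e-01 -7.65002887e+01]
 [ 0.00000000e+00  0.00000000e+00  0.00000000e+00  1.00000000e+00]]
```

View pics/scene0.png

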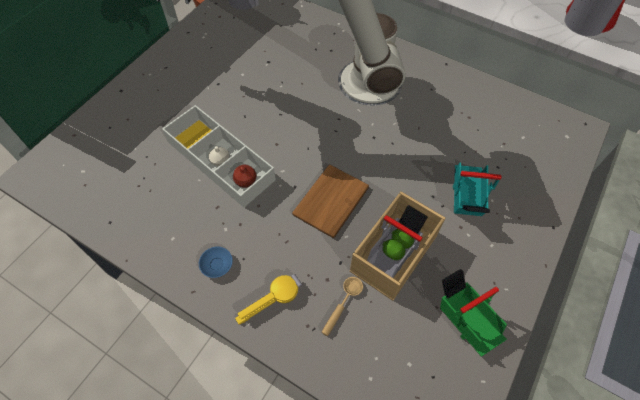

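View pics/top0.png

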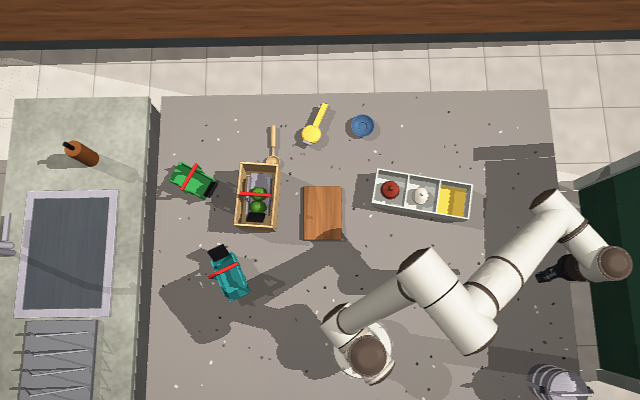

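View pics/wrist0.png

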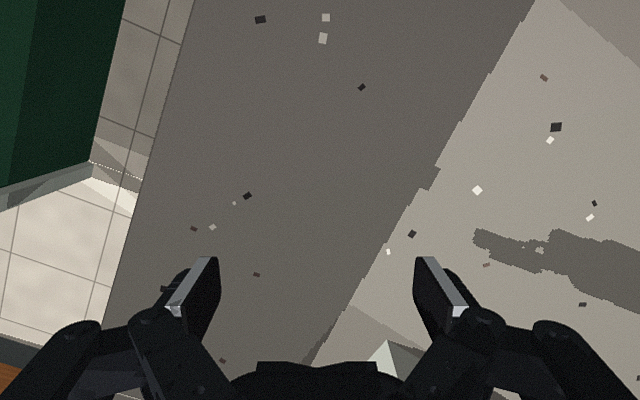

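The meant scoop is the steel one in the crate: top (258,195), scene (400,240). The green one at top (190,180) and the turquoise one at top (228,275) are look-alikes. The free yellow cell is at top (453,200). Next I'll confirm this in enlarged crops.

```bash
python3 - <<'E'
from h import *
g=get_image('top');h=get_image('scene')
np.save('top.npy',g,allow_pickle=True);np.save('scene.npy',h,allow_pickle=True)
c=lambda im,x0,y0,x1,y1,k:cv2.resize(im[y0:y1,x0:x1],None,fx=k,fy=k,interpolation=cv2.INTER_CUBIC)
save(c(g['img'],220,145,360,250,5.5),'ct')
save(c(g['img'],360,155,485,235,6),'ctr')
save(c(h['img'],280,150,450,305,3.8),'cs')
for n,gg in(('top',g),('scene',h)):
  for q in ['scoop','tab','bail','liner','tray','board','crate','lime1','onion','garlic']:
    for r in models.cut_out(n,q)[:4]:
        ys,xs=np.nonzero(r['mask']); 
        rect=cv2.boxPoints(cv2.minAreaRect(np.c_[xs,ys].astype(np.float32))).round(0).tolist()
        print(n,q,round(r['conf'],2),np.round(r['extent']).tolist(),xs.mean().round(1),ys.mean().round(1),len(xs),rect)
E
```

```text
top scoop 0.96 [240.0, 172.0, 271.0, 224.0] 257.8 195.0 905 [[240.0, 173.0], [271.0, 173.0], [271.0, 222.0], [240.0, 222.0]]
top scoop 0.79 [210.0, 243.0, 252.0, 302.0] 227.4 272.6 1349 [[197.0, 255.0], [227.0, 240.0], [252.0, 290.0], [222.0, 305.0]]
top scoop 0.58 [170.0, 162.0, 220.0, 201.0] 192.9 180.3 1133 [[166.0, 180.0], [184.0, 154.0], [221.0, 180.0], [204.0, 205.0]]
top tab 0.69 [207.0, 183.0, 217.0, 197.0] 210.5 188.4 100 [[204.0, 194.0], [211.0, 180.0], [217.0, 184.0], [210.0, 197.0]]
top tab 0.6 [246.0, 212.0, 265.0, 223.0] 255.3 216.6 189 [[246.0, 221.0], [246.0, 211.0], [265.0, 212.0], [264.0, 222.0]]
top tab 0.56 [210.0, 247.0, 228.0, 260.0] 217.9 252.9 222 [[207.0, 251.0], [224.0, 243.0], [229.0, 255.0], [212.0, 263.0]]
top bail 0.65 [183.0, 164.0, 202.0, 191.0] 190.2 174.6 174 [[176.0, 184.0], [195.0, 162.0], [201.0, 168.0], [183.0, 190.0]]
top bail 0.65 [208.0, 262.0, 238.0, 281.0] 222.7 270.0 155 [[207.0, 275.0], [237.0, 260.0], [240.0, 265.0], [209.0, 280.0]]
top bail 0.43 [242.0, 192.0, 267.0, 199.0] 254.5 194.2 112 [[241.0, 196.0], [241.0, 192.0], [270.0, 192.0],
[... 3480 characters left out ...]
380.0, 224.0], [387.0, 214.0], [423.0, 237.0], [417.0, 247.0]]
scene lime1 0.83 [382.0, 238.0, 405.0, 259.0] 393.0 249.1 380 [[382.0, 239.0], [404.0, 239.0], [404.0, 259.0], [382.0, 259.0]]
scene lime1 0.68 [389.0, 230.0, 416.0, 248.0] 402.7 238.0 264 [[389.0, 236.0], [397.0, 226.0], [416.0, 240.0], [408.0, 250.0]]
scene onion 0.65 [231.0, 164.0, 257.0, 190.0] 244.1 176.0 442 [[228.0, 176.0], [244.0, 160.0], [260.0, 176.0], [244.0, 192.0]]
scene garlic 0.71 [368.0, 207.0, 425.0, 277.0] 397.7 239.1 1753 [[365.0, 266.0], [391.0, 198.0], [431.0, 213.0], [405.0, 281.0]]
scene garlic 0.52 [210.0, 148.0, 232.0, 164.0] 218.4 154.9 271 [[206.0, 156.0], [220.0, 143.0], [231.0, 154.0], [218.0, 168.0]]
```

View pics/ct.png

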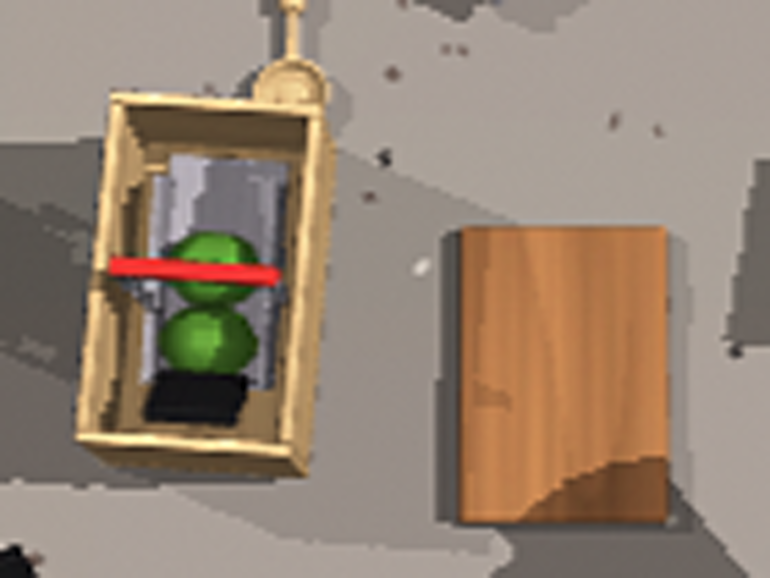

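View pics/ctr.png

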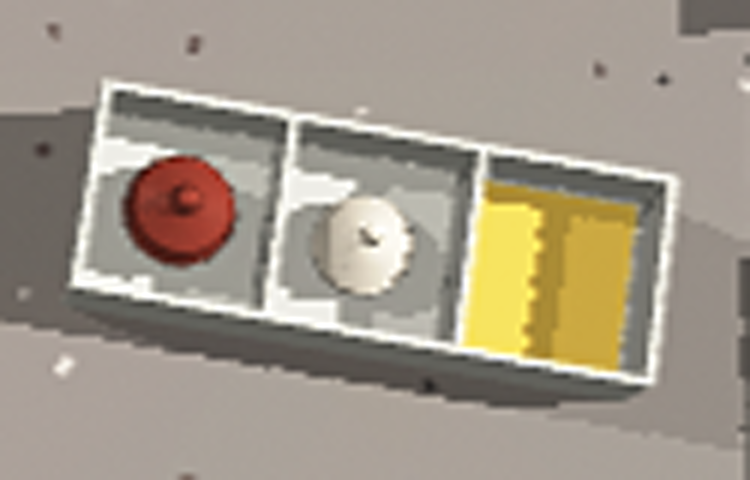

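View pics/cs.png

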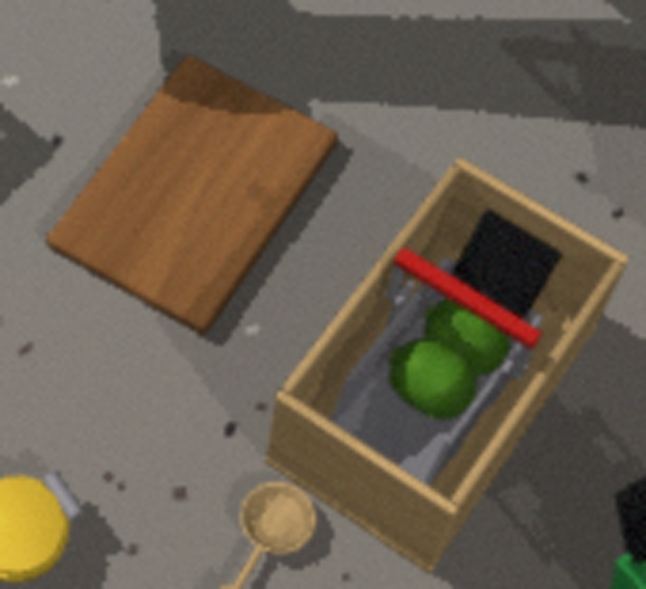

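```bash
cat > fit.py <<'E'
from h import *
from scipy.optimize import least_squares
g=np.load('top.npy',allow_pickle=True).item();h=np.load('scene.npy',allow_pickle=True).item()
ct=lambda p:np.array(p)/5.5+[220,145]-0.4
ctr=lambda p:np.array(p)/6+[360,155]-0.4
cs=lambda p:np.array(p)/3.8+[280,150]-0.4
def fit(L,W,z,obs,name):
    sg=np.array([[1,1],[1,-1],[-1,1],[-1,-1]])*[L/2,W/2]
    def P(v):
        c,s=np.cos(v[2]),np.sin(v[2]);return np.c_[v[0]+sg@[c,-s],v[1]+sg@[s,c],np.full(4,z)]
    f=lambda v:np.concatenate([(proj(q,P(v))-o).ravel() for q,o in obs])
    p0=np.r_[atz(obs[0][0],obs[0][1].mean(0),z)[:2],0]
    r=least_squares(f,p0);print(name,r.x.round(3),'res px',np.abs(r.fun).max().round(2),(r.fun**2).mean()**.5)
    if len(obs)>1:
        for o in obs: print('   single',least_squares(lambda v:(proj(o[0],P(v))-o[1]).ravel(),p0).x.round(2))
    return r.x
fit(228,136,113,[(g,ct([(112,93),(328,104),(75,440),(300,455)])),(h,cs([(455,517),(281,397),(627,258),(460,160)]))],'crate')
fit(200,140,16,[(g,ct([(461,228),(667,228),(461,521),(667,521)])),(h,cs([(205,330),(50,240),(336,135),(190,57)]))],'board')
fit(128,346,65,[(g,ctr([(105,82),(680,178),(72,288),(653,383)]))],'tray')
a=tri([(g,ct((110,267))),(h,cs((538,339)))]);b=tri([(g,ct((280,276))),(h,cs((398,257)))])
print('bail L,R',a,b,np.linalg.norm(a-b),(a+b)/2, np.degrees(np.arctan2(-(a-b)[0],(a-b)[1])))
for q,t in (('lime',[(g,ct((208,342))),(h,cs((468,330)))]),('lime2',[(g,ct((213,268))),(h,cs((432,375)))]),('tab',[(g,ct((195,398))),(h,cs((505,262)))])): print(q,tri(t))
E
python3 fit.py
```

```text
crate [ 5.32334e+02  3.59361e+02 -8.10000e-02] res px 1.7 0.7214093160304887
   single [ 5.3265e+02  3.5827e+02 -8.0000e-02]
   single [ 5.3214e+02  3.5991e+02 -8.0000e-02]
board [ 4.79426e+02  1.31607e+02 -1.60000e-02] res px 1.87 0.7367407269896454
   single [ 4.7916e+02  1.3209e+02 -2.0000e-02]
   single [ 4.7959e+02  1.3131e+02 -2.0000e-02]
tray [ 5.33737e+02 -2.27475e+02 -1.89000e-01] res px 0.38 0.22234514047893209
bail L,R [529.57741316 411.01340272 144.97010728] [522.33837827 306.542843   142.01967937] 104.76261976124596 [525.95789571 358.77812286 143.49489332] -3.9638365656388936
lime [498.20906244 362.8500045   51.4264915 ]
lime2 [545.94030155 358.29819421  59.80594437]
tab [456.00146664 365.02655829  86.4797252 ]
```

```bash
python3 - <<'E'
from h import *
print([a for a in dir(arm) if not a.startswith('__')],[a for a in dir(models) if not a.startswith('__')])
s=arm.read_state();print(R.from_quat(s['ee_rot']).as_matrix().round(3),s['position'])
g=np.load('top.npy',allow_pickle=True).item();h=np.load('scene.npy',allow_pickle=True).item()
print(atz(g,(451,200.6),7),atz(h,(192.9,133.4),7))
# candidate tool orientation for bail
for psi in (-0.075,):
  S=R.from_euler('z',psi)
  x=np.array([0,0,-1.]);
  for sg in(1,-1):
    y=sg*S.apply([1,0,0]);M=np.c_[x,y,np.cross(x,y)]
    rv=(R.from_quat(s['ee_rot']).inv()*R.from_matrix(M)).as_rotvec(degrees=True);print(sg,rv.round(1))
E
```

```text
['IKError', 'grip_depth', 'job_done', 'read_state'] ['cut_out']
[[-0.    -0.399  0.917]
 [ 0.     0.917  0.399]
 [-1.     0.    -0.   ]] [ 249.56386219 -572.96422049  197.98495088]
[ 515.8999769  -343.52602378    7.        ] [ 498.52989133 -361.75940866    7.        ]
1 [117.8  -0.   -0. ]
-1 [-62.2   0.   -0. ]
```

```bash
cat >> h.py <<'E'
GD=18.7
def Mdown(psi,lean=0):  # tool axes: leaning back by lean deg, heading psi
    S=R.from_euler('z',psi); a=np.radians(lean)
    x=S.apply([np.sin(a),0,-np.cos(a)]); y=-S.apply([np.cos(a),0,np.sin(a)])
    return np.c_[x,y,np.cross(x,y)]
def rel(pos,M,s=None):
    s=s or arm.read_state(); Q=R.from_quat(s['ee_rot'])
    d=Q.inv().apply(np.array(pos)-s['position'])/1000
    w=(Q.inv()*R.from_matrix(M)).as_rotvec(degrees=True)
    print('d',d.round(4),'|%.3f|'%np.linalg.norm(d),'w',w.round(2),'|%.1f|'%np.linalg.norm(w)); return d,w
def sc(O,psi,p,pitch=0): # scoop pt to world; pitch nose-down deg about origin
    return np.array(O)+R.from_euler('z',psi).apply(R.from_euler('y',pitch,degrees=True).apply(p))
def st():
    s=arm.read_state();M=R.from_quat(s['ee_rot']).as_matrix()
    print('t',round(s['clock'],2),'pos',s['position'].round(1),'x',M[:,0].round(3),'y',M[:,1].round(3),'q',s['joints'].round(3),'F',s['contact_force'].round(1),'w',round(s['gripper_width'],1));return s
E
python3 - <<'E'
from h import *
O=[515,135,16];psi=.2
M=Mdown(psi,35);tab=sc(O,psi,[-89,0,76]);print(tab)
print('tcp',tab+(GD-3)*M[:,0])
rel(tab+(GD-3)*M[:,0]-60*M[:,0],M)
rel([430,115,215],Mdown(psi,0))
E
```

```text
[427.77407457 117.31842956  92.        ]
tcp [436.59972117 119.10747669  79.1393129 ]
d [0.0697 0.567  0.4142] |0.706| w [-75.33 -23.75 -29.37] |84.3|
d [-0.017   0.5587  0.4401] |0.711| w [-77.93   0.    -0.  ] |77.9|
```

Request:
{"name": "arm_command", "arguments": {
  "rows": [
    {"dx": -0.005,"dy": 0.04,"dz": 0.03,"wx": -6},
    {"dx": -0.015,"dy": 0.08,"dz": 0.06,"wx": -14},
    {"dx": -0.017,"dy": 0.12,"dz": 0.09,"wx": -22},
    {"dx": -0.017,"dy": 0.16,"dz": 0.125,"wx": -30},
    {"dx": -0.017,"dy": 0.2,"dz": 0.155,"wx": -38},
    {"dx": -0.017,"dy": 0.24,"dz": 0.187,"wx": -45},
    {"dx": -0.017,"dy": 0.28,"dz": 0.218,"wx": -52},
    {"dx": -0.017,"dy": 0.32,"dz": 0.25,"wx": -60}
  ]
}}

```text
validation failed for argument at $.ro...
```

```bash
python3 - <<'E'
from h import *
s=st()
O=[515,135,16];psi=.2
M=Mdown(psi,35);tab=sc(O,psi,[-89,0,76])
rel(tab+(GD-3)*M[:,0]-60*M[:,0],M)
E
```

```text
t 1.25 pos [ 249.6 -573.   198. ] x [-0.  0. -1.] y [-0.399  0.917  0.   ] q [-0.901  0.385  0.008  0.    -1.194 -0.259] F [ 0.2 -0.2  0.2] w 85.2
d [0.0697 0.567  0.4142] |0.706| w [-75.33 -23.75 -29.37] |84.3|
```

Request:
{"name": "arm_command", "arguments": {
  "rows": [
    {"dx": -0.005,"dy": 0.04,"dz": 0.03,"wx": -6,"wy": 0,"wz": 0,"gripper": -1},
    {"dx": -0.015,"dy": 0.08,"dz": 0.06,"wx": -14,"wy": 0,"wz": 0,"gripper": -1},
    {"dx": -0.017,"dy": 0.12,"dz": 0.09,"wx": -22,"wy": 0,"wz": 0,"gripper": -1},
    {"dx": -0.017,"dy": 0.16,"dz": 0.125,"wx": -30,"wy": 0,"wz": 0,"gripper": -1},
    {"dx": -0.017,"dy": 0.2,"dz": 0.155,"wx": -38,"wy": 0,"wz": 0,"gripper": -1},
    {"dx": -0.017,"dy": 0.24,"dz": 0.187,"wx": -45,"wy": 0,"wz": 0,"gripper": -1},
    {"dx": -0.017,"dy": 0.28,"dz": 0.218,"wx": -52,"wy": 0,"wz": 0,"gripper": -1},
    {"dx": -0.017,"dy": 0.32,"dz": 0.25,"wx": -60,"wy": 0,"wz": 0,"gripper": -1}
  ]
}}

```text
clock: 2.05
position: [349.2, -185.2, 215.5]
ee_rot: [-0.473, 0.526, 0.472, 0.527]
contact_force: [1.3, -0.4, -0.2]
gripper_width: 85.7
```

```bash
python3 - <<'E'
from h import *
s=st()
O=[515,135,16];psi=.2
M=Mdown(psi,35);tab=sc(O,psi,[-89,0,76])
rel(tab+(GD-3)*M[:,0]-60*M[:,0],M)
E
```

```text
t 2.05 pos [ 349.2 -185.2  215.5] x [ 0.001 -0.    -1.   ] y [-0.994  0.108 -0.002] q [-0.071 -0.037 -0.475  0.    -1.132 -0.036] F [ 1.3 -0.4 -0.2] w 85.7
d [ 0.0872 -0.0213  0.3015] |0.315| w [-17.07  -5.4  -34.63] |39.0|
```

Request:
{"name": "arm_command", "arguments": {
  "rows": [
    {"dx": 0.0,"dy": -0.003,"dz": 0.04,"wx": -2,"wy": -0.7,"wz": -4,"gripper": -1},
    {"dx": 0.0,"dy": -0.006,"dz": 0.08,"wx": -5,"wy": -1.5,"wz": -10,"gripper": -1},
    {"dx": 0.01,"dy": -0.01,"dz": 0.12,"wx": -8,"wy": -2.4,"wz": -16,"gripper": -1},
    {"dx": 0.02,"dy": -0.013,"dz": 0.16,"wx": -11,"wy": -3.2,"wz": -22,"gripper": -1},
    {"dx": 0.03,"dy": -0.016,"dz": 0.2,"wx": -14,"wy": -4.2,"wz": -28,"gripper": -1},
    {"dx": 0.05,"dy": -0.019,"dz": 0.24,"wx": -16,"wy": -5.1,"wz": -33,"gripper": -1},
    {"dx": 0.07,"dy": -0.021,"dz": 0.28,"wx": -17,"wy": -5.4,"wz": -34.6,"gripper": -1},
    {"dx": 0.0872,"dy": -0.0213,"dz": 0.3015,"wx": -17,"wy": -5.4,"wz": -34.6,"gripper": -1}
  ]
}}

```text
clock: 2.85
position: [425.9, 92.9, 197.2]
ee_rot: [0.647, -0.272, -0.407, -0.585]
contact_force: [0.5, -0.5, -0.4]
gripper_width: 85.3
```

```bash
python3 - <<'E'
from h import *
s=st()
O=[515,135,16];psi=.2
M=Mdown(psi,35);tab=sc(O,psi,[-89,0,76])
rel(tab+(GD-3)*M[:,0]-60*M[:,0],M)
rel(tab+(GD-3)*M[:,0],M)
E
```

```text
t 2.85 pos [425.9  92.9 197.2] x [ 0.521  0.123 -0.845] y [-0.828 -0.168 -0.535] q [ 0.653 -0.245 -1.067  0.789 -0.313 -1.152] F [ 0.5 -0.5 -0.4] w 85.3
d [0.0486 0.0527 0.0227] |0.075| w [-0.01  0.98 -2.66] |2.8|
d [0.1085 0.0499 0.0217] |0.121| w [-0.01  0.98 -2.66] |2.8|
```

```bash
cat > kin.py <<'E'
import numpy as np
from scipy.spatial.transform import Rotation as R
from scipy.optimize import least_squares
rx=lambda a:R.from_euler('x',a);ry=lambda a:R.from_euler('y',a);rz=lambda a:R.from_euler('z',a)
P=[300,400,400,0,-160,200]; S4=-1
def fk(q,p=None,s4=None):
    p=P if p is None else p; s4=S4 if s4 is None else s4
    z0,a2,a3,e,d,L=p
    A=rz(q[0])*ry(q[1]); pos=np.array([0,0,z0])+A.apply([0,0,a2])
    B=A*ry(-q[2]); pos=pos+B.apply([a3,d,e])
    C=B*rx(s4*q[3])*ry(-q[4]); pos=pos+C.apply([L,0,0])
    return pos,C*rx(-q[5]-np.pi/2)
E
python3 - <<'E'
from kin import *
import h
s=h.arm.read_state();
D=[([-0.901394,.385,.008,0,-1.194,-.259],[249.6,-573,198],R.from_quat([-0.14338971,0.69245193,0.14491972,0.69206068])),
([-.071,-.037,-.475,0,-1.132,-.036],[349.2,-185.2,215.5],R.from_quat([-0.473,.526,.472,.527])),
(s['joints'],s['position'],R.from_quat(s['ee_rot']))]
for s4 in(1,-1):
  f=lambda p:np.concatenate([fk(q,p,s4)[0]-x for q,x,_ in D]+[(p-[300,400,400,0,-160,200])*1e-2])
  r=least_squares(f,[300,400,400,0,-160,200]);print(s4,r.x.round(1),r.fun.round(2));print([np.degrees((fk(q,r.x,s4)[1].inv()*o).magnitude()).round(2) for q,x,o in D])
E
```

```text
1 [  10.   583.1  341.4  163.8 -193.9  351.3] [-31.4  -15.19  27.65  -6.47 -33.54  29.35 -51.06  46.51 -56.97  -2.9
   1.83  -0.59   1.64  -0.34   1.51]
[np.float64(0.12), np.float64(0.09), np.float64(90.38)]
-1 [ 240.6  567.8  395.6   48.6 -135.6  448.1] [ 1.571e+01  1.919e+01  2.033e+01 -1.450e+00  2.453e+01  2.067e+01
  2.256e+01 -4.391e+01 -4.100e+01 -5.900e-01  1.680e+00 -4.000e-02
  4.900e-01  2.400e-01  2.480e+00]
[np.float64(0.12), np.float64(0.09), np.float64(0.0)]
```

```bash
cat > kin.py <<'E'
import numpy as np
from scipy.spatial.transform import Rotation as R
from scipy.optimize import least_squares
rx=lambda a:R.from_euler('x',a);ry=lambda a:R.from_euler('y',a);rz=lambda a:R.from_euler('z',a)
def fk(q,p):
    z0,a2,a3,e,d,L,d2,x0,w=p
    A=rz(q[0])*ry(q[1]); pos=rz(q[0]).apply([x0,0,z0])+A.apply([0,0,a2])
    B=A*ry(-q[2]); pos=pos+B.apply([a3,d,e])
    C=B*rx(-q[3]);
    C=C*ry(-q[4]); pos=pos+C.apply([L,d2,w])
    return pos,C*rx(-q[5]-np.pi/2)
P0=np.array([200,450,450,0,-80,250,-80,0,0.])
E
cat > kfit.py <<'E'
from kin import *
import json
D=[([-0.901394,.385,.008,0,-1.194,-.259],[249.6,-573,198]),
([-.071,-.037,-.475,0,-1.132,-.036],[349.2,-185.2,215.5]),
([.653,-.245,-1.067,.789,-.313,-1.152],[425.9,92.9,197.2])]
try: D+=[tuple(x) for x in json.load(open('data.json'))]
except Exception: pass
f=lambda p:np.concatenate([fk(q,p)[0]-x for q,x in D]+[(p-P0)*[.003,.003,.003,.03,.003,.003,.003,.1,.1]])
r=least_squares(f,P0);P=r.x
if __name__=='__main__': print(P.round(1),r.fun.round(2))
E
python3 kfit.py
```

```text
[ 1.595e+02  5.647e+02  4.206e+02  8.000e-01 -1.300e+00  3.307e+02
 -1.586e+02  4.000e-01  5.000e-01] [-0.05 -0.05  0.06 -0.    0.07 -0.06 -0.   -0.    0.   -0.12  0.34 -0.09
  0.02  0.24  0.24 -0.24  0.04  0.05]
```

```bash
cat > ik.py <<'E'
from kfit import P
from kin import *
LO=np.array([-3.14,-1.21,-1.07,-3.16,-2.99,-3.1])+.03;HI=np.array([3.14,2.06,1.41,2.05,-.16,3.1])-.03
def Mt(psi,lean,sg):
    S=R.from_euler('z',psi);a=np.radians(lean)
    x=S.apply([np.sin(a),0,-np.cos(a)]);y=sg*S.apply([np.cos(a),0,np.sin(a)])
    return np.c_[x,y,np.cross(x,y)]
def solve(pos,M,q0):
    Rt=R.from_matrix(M)
    def f(q):
        x,o=fk(q,P);return np.r_[(x-pos)/100,(o.inv()*Rt).as_rotvec()*2]
    r=least_squares(f,np.clip(q0,LO+1e-6,HI-1e-6),bounds=(LO,HI));return r.x,np.abs(r.fun).max()
STARTS=[[.6,0,-.5,0,-1.1,-.3],[.6,0,-.5,.8,-.8,-1],[.6,.2,-.3,-.8,-1.2,1],[.6,.2,-.3,0,-1.8,2.5],[.6,.2,-.3,0,-1.8,-2.5],[.6,.2,-.3,-1.5,-1.2,0],[.6,.2,-.3,1.5,-1.2,0]]
def best(pos,M,starts=STARTS):
    out=[]
    for q0 in starts:
        q,e=solve(pos,M,q0)
        if e<2e-3 and not any(np.abs(q-o).max()<.05 for o in out): out.append(q)
    return out
E
python3 - <<'E'
from ik import *
from h import sc
for psi in np.radians([-180,-150,-120,-90,-60,-30,0,30,60,90,120,150]):
  for sg in(1,-1):
    # centre the footprint (x -65..28 -> mid -18) near board centre, slightly forward
    c=np.array([479,132,16.]);O=c+R.from_euler('z',psi).apply([18,0,0])
    M=Mt(psi,35,sg);tab=sc(O,psi,[-89,0,76])
    r1=best(tab+16*M[:,0],M)
    r2=best(tab-60*M[:,0],M) if r1 else []
    if r1 and r2: print(np.degrees(psi).round(),sg,[x.round(2).tolist() for x in r1],len(r2))
E
```

```text
-180.0 1 [[0.39, 0.72, 0.22, -0.22, -1.64, -0.34]] 1
-180.0 -1 [[0.39, 0.72, 0.22, -0.22, -1.64, 2.8]] 1
-150.0 1 [[0.57, 0.72, 0.15, -0.03, -1.6, -0.04]] 1
-120.0 1 [[0.75, 0.66, -0.06, 0.17, -1.44, 0.22]] 1
-120.0 -1 [[0.75, 0.66, -0.06, 0.17, -1.44, -2.92]] 1
-90.0 1 [[0.92, 0.54, -0.37, 0.38, -1.2, 0.41]] 1
-90.0 -1 [[0.92, 0.54, -0.37, 0.38, -1.2, -2.73]] 1
-60.0 1 [[1.03, 0.37, -0.75, 0.69, -0.91, 0.5]] 1
-60.0 -1 [[1.03, 0.37, -0.75, 0.69, -0.91, -2.64]] 1
60.0 1 [[0.06, 0.19, -0.52, -0.86, -0.69, -1.52]] 1
60.0 -1 [[0.06, 0.19, -0.52, -0.86, -0.69, 1.62]] 1
90.0 1 [[0.0, 0.37, -0.28, -0.72, -1.05, -1.16]] 1
90.0 -1 [[0.0, 0.37, -0.28, -0.72, -1.05, 1.98]] 1
120.0 1 [[0.08, 0.53, -0.04, -0.56, -1.33, -0.9]] 1
120.0 -1 [[0.08, 0.53, -0.04, -0.56, -1.33, 2.24]] 1
150.0 1 [[0.22, 0.65, 0.14, -0.4, -1.54, -0.63]] 1
150.0 -1 [[0.22, 0.65, 0.14, -0.4, -1.54, 2.51]] 1
```

```bash
python3 - <<'E'
from ik import *
from h import sc
print('crate bail')
for sg in(1,-1): print(sg,[q.round(2).tolist() for q in best(np.array([526,359,121.]),Mt(-.07,0,sg))])
for psi in(-1.587,-1.2,1.555,2.1):
  O=np.array([479,132,16.])+R.from_euler('z',psi).apply([18,0,0]);b=sc(O,psi,[-17,0,132])
  for sg in(1,-1): print('place',psi,sg,[q.round(2).tolist() for q in best(b-[0,0,19],Mt(psi,0,sg))])
c=np.array([512.3,-339.5,5])
ST=[np.r_[-1.0,x[1:]] for x in np.array(STARTS)]+[np.r_[-.3,x[1:]] for x in np.array(STARTS)]
for dpsi in(0,45,-45,90,180,-90):
  psi=-.189+np.radians(dpsi)
  for pitch in(0,20,45):
    sp=c+R.from_euler('z',psi).apply([-25,0,0])+[0,0,75]
    off=sc([0,0,0],psi,[81,0,35],pitch);O=sp-off
    tab=sc(O,psi,[-89,0,76],pitch)
    for sg in(1,-1):
      M=Mt(psi,35-pitch,sg)
      print('pour',dpsi,pitch,sg,tab.round(),[q.round(2).tolist() for q in best(tab+16*M[:,0],M,ST)])
E
```

```text
crate bail
1 [[0.85, 0.46, -0.07, -0.0, -1.04, 2.22]]
-1 [[0.85, 0.46, -0.07, 0.0, -1.04, -0.92]]
place -1.587 1 [[0.59, 0.23, -0.4, 0.0, -0.93, 0.96]]
place -1.587 -1 [[0.59, 0.23, -0.4, -0.0, -0.93, -2.18]]
place -1.2 1 [[0.59, 0.23, -0.4, 0.0, -0.93, 1.35]]
place -1.2 -1 [[0.59, 0.23, -0.4, -0.0, -0.93, -1.79]]
place 1.555 1 [[0.6, 0.23, -0.4, -0.0, -0.94, -2.18]]
place 1.555 -1 [[0.6, 0.23, -0.4, 0.0, -0.94, 0.96]]
place 2.1 1 [[0.6, 0.23, -0.4, -0.0, -0.93, -1.64]]
place 2.1 -1 [[0.6, 0.23, -0.4, -0.0, -0.93, 1.5]]
pour 0 0 1 [ 321. -303.  121.] [[-0.67, 0.03, -0.66, -0.7, -0.42, -2.08]]
pour 0 0 -1 [ 321. -303.  121.] [[-0.67, 0.03, -0.66, -0.7, -0.42, 1.06]]
pour 0 20 1 [ 345. -307.  177.] [[-0.42, 0.03, -0.56, -0.09, -0.73, -2.85]]
pour 0 20 -1 [ 345. -307.  177.] [[-0.42, 0.03, -0.56, -0.09, -0.73, 0.29]]
pour 0 45 1 [ 398. -318.  229.] [[-0.34, 0.26, -0.15, 0.03, -1.33, -3.0]]
pour 0 45 -1 [ 398. -318.  229.] [[-0.34, 0.26, -0.15, 0.03, -1.33, 0.14]]
pour 45 0 1 [ 351. -449.  121.] [[-1.0, 0.46, -0.04, -0.67, -1.18, -1.25]]
pour 45 0 -1 [ 351. -449.  121.] [[-1.0, 0.46, -0.
[... 1285 characters left out ...]
02, -1.69, 0.09]]
pour 180 20 -1 [ 680. -372.  177.] [[-0.28, 0.84, 0.69, 0.02, -1.69, -3.05]]
pour 180 45 1 [ 626. -361.  229.] [[-0.31, 0.46, 0.16, -0.02, -1.1, 0.13]]
pour 180 45 -1 [ 626. -361.  229.] [[-0.31, 0.46, 0.16, -0.02, -1.1, -3.01]]
pour -90 0 1 [ 549. -148.  121.] [[0.27, 0.45, -0.5, 0.65, -1.02, 0.65]]
pour -90 0 -1 [ 549. -148.  121.] [[0.27, 0.45, -0.5, 0.65, -1.02, -2.49]]
pour -90 20 1 [ 544. -172.  177.] [[0.11, 0.32, -0.32, 0.29, -1.03, 1.11]]
pour -90 20 -1 [ 544. -172.  177.] [[0.11, 0.32, -0.32, 0.29, -1.03, -2.03]]
pour -90 45 1 [ 534. -225.  229.] [[-0.22, 0.32, 0.01, -0.18, -1.27, 1.66]]
pour -90 45 -1 [ 534. -225.  229.] [[-0.22, 0.32, 0.01, -0.18, -1.27, -1.48]]
```

```bash
python3 - <<'E'
from h import *
s=st()
rel([526,359,180],Mdown(-.075,0)); 
E
```

```text
t 2.85 pos [425.9  92.9 197.2] x [ 0.521  0.123 -0.845] y [-0.828 -0.168 -0.535] q [ 0.653 -0.245 -1.067  0.789 -0.313 -1.152] F [ 0.5 -0.5 -0.4] w 85.3
d [ 0.0994 -0.1184  0.2392] |0.285| w [15.63  5.39 32.01] |36.0|
```

Request:
{"name": "arm_command", "arguments": {
  "rows": [
    {"dx": 0.008,"dy": -0.012,"dz": 0.025,"wx": 2,"wy": 0.7,"wz": 4,"gripper": -1},
    {"dx": 0.02,"dy": -0.026,"dz": 0.06,"wx": 5,"wy": 1.7,"wz": 10,"gripper": -1},
    {"dx": 0.035,"dy": -0.044,"dz": 0.095,"wx": 8,"wy": 2.7,"wz": 16,"gripper": -1},
    {"dx": 0.05,"dy": -0.062,"dz": 0.13,"wx": 11,"wy": 3.8,"wz": 23,"gripper": -1},
    {"dx": 0.068,"dy": -0.082,"dz": 0.17,"wx": 14,"wy": 4.8,"wz": 29,"gripper": -1},
    {"dx": 0.085,"dy": -0.1,"dz": 0.205,"wx": 15.6,"wy": 5.4,"wz": 32,"gripper": -1},
    {"dx": 0.0994,"dy": -0.1184,"dz": 0.235,"wx": 15.6,"wy": 5.4,"wz": 32,"gripper": -1},
    {"dx": 0.0994,"dy": -0.1184,"dz": 0.2392,"wx": 15.6,"wy": 5.4,"wz": 32,"gripper": -1}
  ]
}}

```text
clock: 3.65
position: [527.8, 362.3, 177.4]
ee_rot: [-0.482, 0.518, 0.481, 0.518]
contact_force: [-0.8, -0.7, -0.6]
gripper_width: 85.4
```

```bash
python3 - <<'E'
from h import *
s=st()
g=wristcam(get_image('wrist'),s);im=g['img'].copy()
for p,c in (([526,359,140],(255,255,255)),([529.6,411,140],(0,255,255)),([522.3,306.5,140],(0,255,255))):
    u=proj(g,[p])[0];print(u);cv2.circle(im,tuple(int(v) for v in u),4,c,1)
save(im,'w1')
rel([526,359,121],Mdown(-.075,0)); 
E
```

```text
t 3.65 pos [527.8 362.3 177.4] x [-0.001 -0.001 -1.   ] y [-0.997  0.073  0.   ] q [ 0.854  0.425  0.018  0.    -1.165 -0.928] F [-0.8 -0.7 -0.6] w 85.4
[320.19691055 203.6600769 ]
[320.26882867 271.66080863]
[320.21689661 124.60585769]
d [ 0.057   0.0001 -0.0019] |0.057| w [ 0.09 -0.11 -0.07] |0.2|
```

View pics/w1.png

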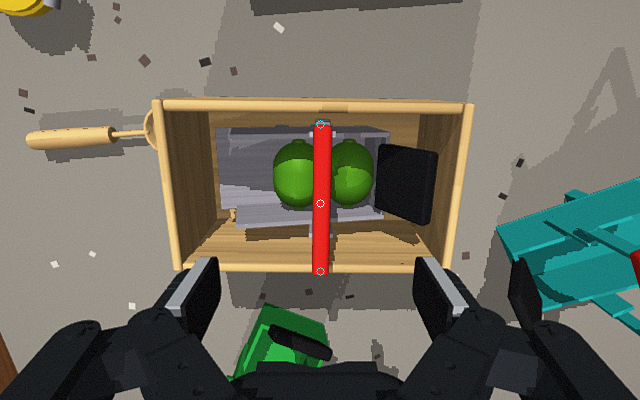

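The wrist view shows the steel scoop in the crate with its red crossbar centred between the pads, from (320,125) to (320,271), matching the projected points. The green and turquoise look-alikes lie outside the crate. I'll go down and grip.

Request:
{"name": "arm_command", "arguments": {
  "rows": [
    {"dx": 0.015,"dy": 0,"dz": -0.001,"wx": 0,"wy": 0,"wz": 0,"gripper": -1},
    {"dx": 0.035,"dy": 0,"dz": -0.002,"wx": 0,"wy": 0,"wz": 0,"gripper": -1},
    {"dx": 0.05,"dy": 0,"dz": -0.002,"wx": 0,"wy": 0,"wz": 0,"gripper": -1},
    {"dx": 0.057,"dy": 0,"dz": -0.002,"wx": 0,"wy": 0,"wz": 0,"gripper": -0.5},
    {"dx": 0.057,"dy": 0,"dz": -0.002,"wx": 0,"wy": 0,"wz": 0,"gripper": 0},
    {"dx": 0.057,"dy": 0,"dz": -0.002,"wx": 0,"wy": 0,"wz": 0,"gripper": 0.5},
    {"dx": 0.057,"dy": 0,"dz": -0.002,"wx": 0,"wy": 0,"wz": 0,"gripper": 1},
    {"dx": 0.057,"dy": 0,"dz": -0.002,"wx": 0,"wy": 0,"wz": 0,"gripper": 1}
  ]
}}

```text
clock: 4.5
position: [526.5, 359.1, 122.1]
ee_rot: [-0.481, 0.518, 0.481, 0.518]
contact_force: [-0.7, 0.2, -0.1]
gripper_width: 12.4
```

Request:
{"name": "arm_command", "arguments": {
  "rows": [
    {"dx": 0,"dy": 0,"dz": 0,"wx": 0,"wy": 0,"wz": 0,"gripper": 1},
    {"dx": 0,"dy": 0,"dz": 0,"wx": 0,"wy": 0,"wz": 0,"gripper": 1},
    {"dx": 0,"dy": 0,"dz": 0,"wx": 0,"wy": 0,"wz": 0,"gripper": 1},
    {"dx": -0.001,"dy": 0,"dz": 0,"wx": 0,"wy": 0,"wz": 0,"gripper": 1},
    {"dx": -0.003,"dy": 0,"dz": 0,"wx": 0,"wy": 0,"wz": 0,"gripper": 1},
    {"dx": -0.007,"dy": 0,"dz": 0,"wx": 0,"wy": 0,"wz": 0,"gripper": 1},
    {"dx": -0.012,"dy": 0,"dz": 0,"wx": 0,"wy": 0,"wz": 0,"gripper": 1},
    {"dx": -0.018,"dy": 0,"dz": 0,"wx": 0,"wy": 0,"wz": 0,"gripper": 1}
  ]
}}

```text
clock: 5.3
position: [526.5, 359.2, 140.6]
ee_rot: [-0.481, 0.518, 0.481, 0.518]
contact_force: [0.3, 0.5, 0.1]
gripper_width: -0.0
```

```bash
python3 - <<'E'
from h import *
s=st(); rel([526,359,121],Mdown(-.075,0))
save(get_image('wrist')['img'],'w2')
E
```

```text
t 5.3 pos [526.5 359.2 140.6] x [ 0. -0. -1.] y [-0.997  0.073 -0.   ] q [ 0.852  0.448 -0.041  0.    -1.082 -0.926] F [0.3 0.5 0.1] w -0.0
d [ 0.0196  0.0005 -0.0002] |0.020| w [ 0.1  -0.03  0.  ] |0.1|
```

View pics/w2.png

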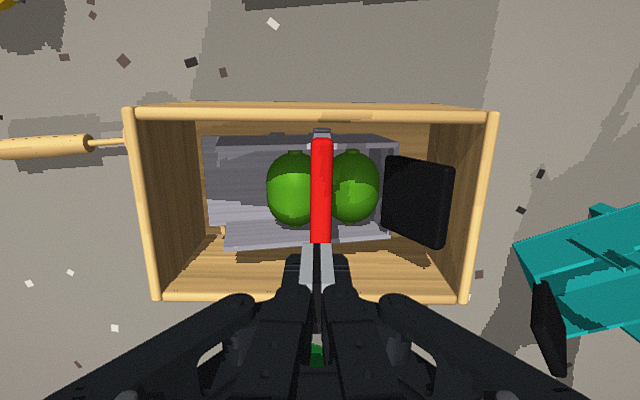

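```bash
python3 - <<'E'
from h import *
s=st();g=wristcam({**get_image('wrist')},s)
for z in (120,128,134,140,146): print(z,proj(g,[[529.6,411,z],[526,359,z],[522.3,306.5,z]]).round(0).tolist())
print('tcp',proj(g,[s['position']]), proj(g,[s['position']+[0,0,19]]))
g=get_image('scene');save(cv2.resize(g['img'][170:300,340:460],None,fx=5,fy=4.5),'s2')
E
```

```text
t 5.35 pos [527.2 359.6 142. ] x [ 0.002  0.001 -1.   ] y [-0.997  0.073 -0.002] q [ 8.520e-01  4.470e-01 -4.000e-02  1.000e-03 -1.082e+00 -9.260e-01] F [ 0.8 -0.9  0.9] w -0.2
120 [[320.0, 287.0], [320.0, 216.0], [320.0, 132.0]]
128 [[320.0, 294.0], [320.0, 220.0], [320.0, 134.0]]
134 [[320.0, 299.0], [320.0, 224.0], [320.0, 135.0]]
140 [[320.0, 305.0], [320.0, 228.0], [320.0, 136.0]]
146 [[320.0, 311.0], [320.0, 232.0], [320.0, 138.0]]
tcp [[318.23148836 230.56496726]] [[318.35185129 245.38502467]]
```

View pics/s2.png

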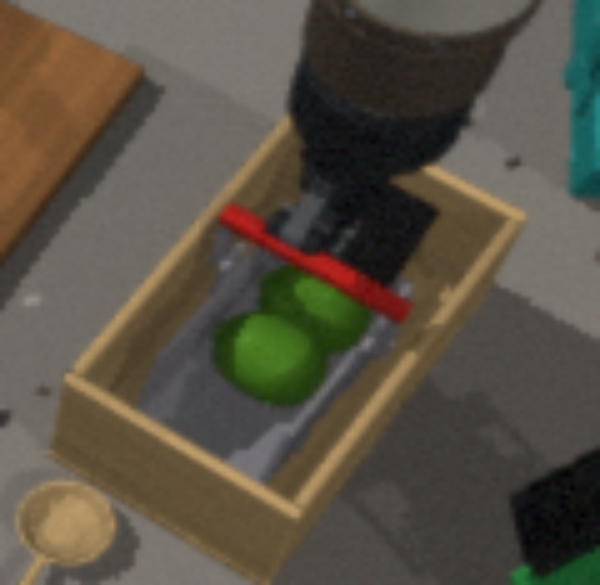

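Request:
{"name": "arm_command", "arguments": {
  "rows": [
    {"dx": -0.015,"dy": 0,"dz": 0,"wx": 0,"wy": 0,"wz": 0,"gripper": -1},
    {"dx": -0.03,"dy": 0,"dz": 0,"wx": 0,"wy": 0,"wz": 0,"gripper": -1},
    {"dx": -0.04,"dy": 0,"dz": 0,"wx": 0,"wy": 0,"wz": 0,"gripper": -1},
    {"dx": -0.04,"dy": 0,"dz": 0,"wx": 0,"wy": 0,"wz": 0,"gripper": -1},
    {"dx": -0.04,"dy": 0,"dz": 0,"wx": 0,"wy": 0,"wz": 0,"gripper": -1},
    {"dx": -0.04,"dy": 0,"dz": 0,"wx": 0,"wy": 0,"wz": 0,"gripper": -1},
    {"dx": -0.04,"dy": 0,"dz": 0,"wx": 0,"wy": 0,"wz": 0,"gripper": -1},
    {"dx": -0.04,"dy": 0,"dz": 0,"wx": 0,"wy": 0,"wz": 0,"gripper": -1}
  ]
}}

```text
clock: 6.25
position: [526.5, 359.2, 180.3]
ee_rot: [-0.481, 0.518, 0.481, 0.518]
contact_force: [-0.1, 0.4, -0.2]
gripper_width: 85.5
```

```bash
python3 - <<'E'
from h import *
s=st();g=wristcam(get_image('wrist'),s);im=g['img'].copy()
for z,c in ((120,(0,255,255)),(140,(255,255,255))):
    for u in proj(g,[[529.8,412,z],[526,359,z],[522.2,306,z]]):cv2.circle(im,tuple(int(v) for v in u),3,c,1)
save(im,'w3')
E
```

```text
t 6.25 pos [526.5 359.2 180.3] x [ 0. -0. -1.] y [-0.997  0.073 -0.   ] q [ 0.852  0.418  0.014  0.    -1.167 -0.926] F [-0.1  0.4 -0.2] w 85.5
```

View pics/w3.png

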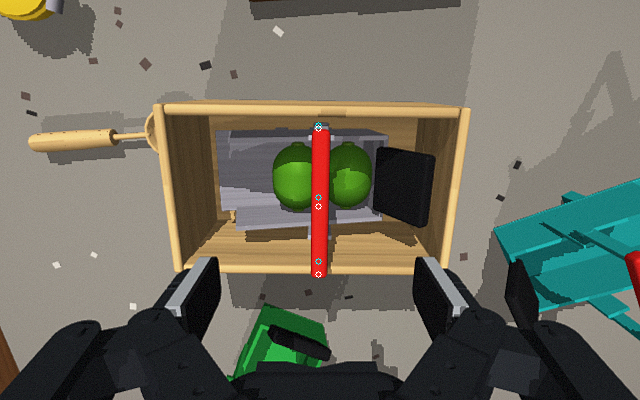

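The bar is unmoved and still upright: its ends are at (320,125) and (320,277), which fits z≈140. The first closing did not hold, so I'll close again a little deeper and check the width before lifting.

Request:
{"name": "arm_command", "arguments": {
  "rows": [
    {"dx": 0.015,"dy": 0,"dz": 0,"wx": 0,"wy": 0,"wz": 0,"gripper": -1},
    {"dx": 0.035,"dy": 0,"dz": 0,"wx": 0,"wy": 0,"wz": 0,"gripper": -1},
    {"dx": 0.053,"dy": 0,"dz": 0,"wx": 0,"wy": 0,"wz": 0,"gripper": -1},
    {"dx": 0.062,"dy": 0,"dz": 0,"wx": 0,"wy": 0,"wz": 0,"gripper": -0.5},
    {"dx": 0.062,"dy": 0,"dz": 0,"wx": 0,"wy": 0,"wz": 0,"gripper": 0.3},
    {"dx": 0.062,"dy": 0,"dz": 0,"wx": 0,"wy": 0,"wz": 0,"gripper": 1},
    {"dx": 0.062,"dy": 0,"dz": 0,"wx": 0,"wy": 0,"wz": 0,"gripper": 1},
    {"dx": 0.062,"dy": 0,"dz": 0,"wx": 0,"wy": 0,"wz": 0,"gripper": 1}
  ]
}}

```text
clock: 7.1
position: [527.1, 359.7, 119.5]
ee_rot: [-0.481, 0.517, 0.481, 0.519]
contact_force: [-0.1, 0.6, 0.2]
gripper_width: 12.2
```

Request:
{"name": "arm_command", "arguments": {
  "rows": [
    {"dx": 0,"dy": 0,"dz": 0,"wx": 0,"wy": 0,"wz": 0,"gripper": 1},
    {"dx": 0,"dy": 0,"dz": 0,"wx": 0,"wy": 0,"wz": 0,"gripper": 1},
    {"dx": 0,"dy": 0,"dz": 0,"wx": 0,"wy": 0,"wz": 0,"gripper": 1},
    {"dx": 0,"dy": 0,"dz": 0,"wx": 0,"wy": 0,"wz": 0,"gripper": 1},
    {"dx": 0,"dy": 0,"dz": 0,"wx": 0,"wy": 0,"wz": 0,"gripper": 1},
    {"dx": 0,"dy": 0,"dz": 0,"wx": 0,"wy": 0,"wz": 0,"gripper": 1},
    {"dx": 0,"dy": 0,"dz": 0,"wx": 0,"wy": 0,"wz": 0,"gripper": 1},
    {"dx": 0,"dy": 0,"dz": 0,"wx": 0,"wy": 0,"wz": 0,"gripper": 1}
  ]
}}

```text
clock: 7.9
position: [527.1, 359.7, 119.5]
ee_rot: [-0.481, 0.517, 0.481, 0.519]
contact_force: [-0.1, -0.5, 0.2]
gripper_width: -0.1
```

```bash
python3 - <<'E'
from h import *
s=st();save(get_image('wrist')['img'],'w4')
E
```

```text
t 7.9 pos [527.1 359.7 119.5] x [ 0.002  0.001 -1.   ] y [-0.997  0.073 -0.002] q [ 8.520e-01  4.660e-01 -6.800e-02  1.000e-03 -1.034e+00 -9.260e-01] F [-0.1 -0.5  0.2] w -0.1
```

View pics/w4.png

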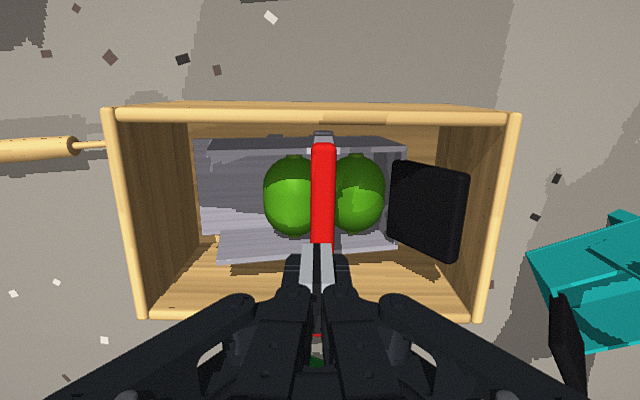

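```bash
python3 - <<'E'
import cv2
for n in('w2','w4'):
    a=cv2.imread(f'pics/{n}.png')[220:360,270:370]; cv2.imwrite(f'pics/{n}z.png',cv2.resize(a,None,fx=4,fy=4,interpolation=cv2.INTER_CUBIC))
E
```

```text
(no output)
```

View pics/w4z.png

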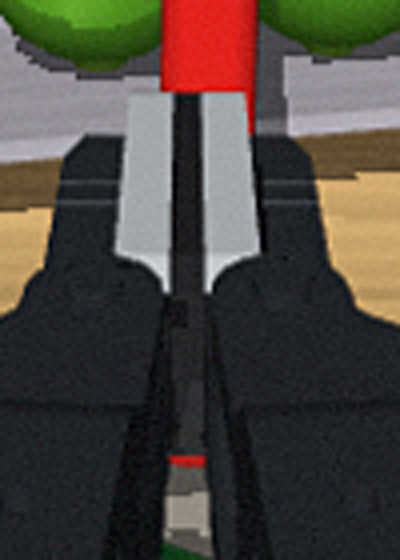

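View pics/w2z.png

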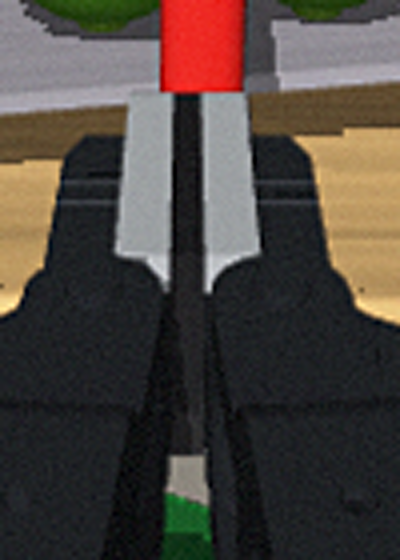

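```bash
python3 - <<'E'
from h import *
g=get_image('wrist');T=np.linalg.inv(np.array(g['T_tool_cam']));K=np.array(g['K'])
def pj(p):
    c=T@np.r_[p,1];u=K@c[:3];return (u[:2]/u[2]).round(0)
for x in(0,-6,-13,-19,-25,-32): print(x,'closed z-11',pj([x,-6,-11]),pj([x,-6,11]),'open',pj([x,-42.5,-11]),pj([x,-42.5,11]),pj([x,42.5,-11]))
E
```

```text
0 closed z-11 [308. 213.] [308. 248.] open [243. 213.] [245. 248.] [394. 213.]
-6 closed z-11 [307. 216.] [308. 253.] open [241. 216.] [243. 253.] [396. 216.]
-13 closed z-11 [307. 221.] [307. 259.] open [238. 221.] [241. 259.] [399. 221.]
-19 closed z-11 [307. 226.] [307. 264.] open [235. 226.] [238. 264.] [402. 226.]
-25 closed z-11 [306. 231.] [307. 270.] open [232. 231.] [235. 270.] [405. 230.]
-32 closed z-11 [306. 236.] [306. 277.] open [229. 236.] [232. 277.] [409. 236.]
```

```bash
python3 - <<'E'
import cv2
a=cv2.imread('pics/w3.png')[235:355,140:500]; cv2.imwrite('pics/w3z.png',cv2.resize(a,None,fx=2.2,fy=2.2,interpolation=cv2.INTER_CUBIC))
E
```

```text
(no output)
```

View pics/w3z.png

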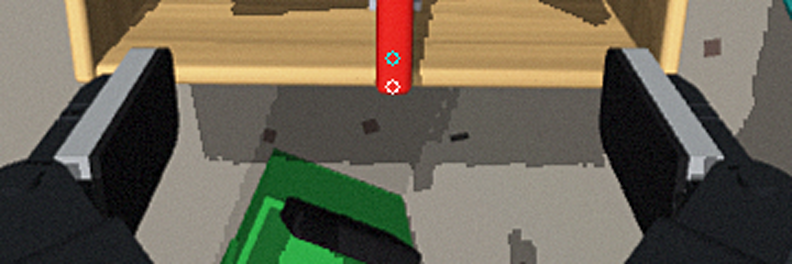

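```bash
python3 - <<'E'
from h import *
g=get_image('wrist');T=np.linalg.inv(np.array(g['T_tool_cam']));K=np.array(g['K'])
def pj(p):
    c=T@np.r_[p,1];u=K@c[:3];return (u[:2]/u[2]).round(0).tolist()
for x in(-35,-40,-45,-50,-55,-60): print(x,'open',[pj([x,-42.7,z]) for z in(-11,11)],[pj([x,42.7,z]) for z in (-11,11)],'closed',[pj([x,y,-11]) for y in(-6,6)])
E
```

```text
-35 open [[227.0, 239.0], [230.0, 281.0]] [[411.0, 239.0], [407.0, 281.0]] closed [[306.0, 239.0], [332.0, 239.0]]
-40 open [[224.0, 244.0], [228.0, 287.0]] [[414.0, 244.0], [410.0, 287.0]] closed [[305.0, 244.0], [332.0, 244.0]]
-45 open [[221.0, 249.0], [225.0, 293.0]] [[417.0, 249.0], [413.0, 293.0]] closed [[305.0, 249.0], [333.0, 249.0]]
-50 open [[217.0, 255.0], [222.0, 299.0]] [[420.0, 254.0], [416.0, 299.0]] closed [[305.0, 255.0], [333.0, 255.0]]
-55 open [[214.0, 260.0], [219.0, 306.0]] [[424.0, 260.0], [419.0, 306.0]] closed [[304.0, 260.0], [334.0, 260.0]]
-60 open [[210.0, 267.0], [215.0, 314.0]] [[428.0, 267.0], [423.0, 314.0]] closed [[304.0, 267.0], [334.0, 267.0]]
```

The wrist view puts the open fingertips at (218,257)/(221,299) and the closed tips at (317,243). That places the real finger ends about 38 mm behind the reported TCP, so the fingers closed above the bar. The bar and crate overlays match, so the camera pose is right. From here I'll treat the grasp point as about 56.5 mm behind the reported TCP, and I'll recheck the reach with that.

```bash
sed -i 's/^GD=18.7/GD=56.5/' h.py; python3 - <<'E'
from ik import *
from h import sc,GD,st,rel,Mdown
s=st(); rel([526,359,140-GD],Mdown(-.075,0)); 
print([q.round(2).tolist() for q in best(np.array([526,359,140-GD]),Mt(-.07,0,-1))])
for psi in np.radians([40,60,75,89,105]):
  O=np.array([479,132,16.])+R.from_euler('z',psi).apply([18,0,0]);b=sc(O,psi,[-17,0,132])
  print('place',np.degrees(psi),[q.round(2).tolist() for q in best(b-[0,0,GD],Mt(psi,0,-1))])
  for up in (0,100):
    M=Mt(psi,35,-1);tab=sc(O,psi,[-89,0,76+up]);print('  tab',up,[q.round(2).tolist() for q in best(tab+GD*M[:,0],M)])
c=np.array([512.3,-339.5,5])
ST=[np.r_[-1.0,x[1:]] for x in np.array(STARTS)]+[np.r_[-.3,x[1:]] for x in np.array(STARTS)]
for dpsi in(0,30,60):
  psi=-.189+np.radians(dpsi)
  for pitch,zz in((0,110),(10,100),(20,85),(45,72)):
    sp=c+R.from_euler('z',psi).apply([-30,0,0])+[0,0,zz-5]
    O=sp-sc([0,0,0],psi,[81,0,35],pitch)
    tab=sc(O,psi,[-89,0,76],pitch)
    M=Mt(psi,35-pitch,-1)
    print('pour',dpsi,pitch,tab.round(),[q.round(2).tolist() for q in best(tab+GD*M[:,0],M,ST)])
E
```

```text
t 8.05 pos [527.1 359.7 119.5] x [ 0.002  0.001 -1.   ] y [-0.997  0.073 -0.002] q [ 8.520e-01  4.660e-01 -6.800e-02  1.000e-03 -1.034e+00 -9.260e-01] F [-0.6  0.4  0.7] w 0.0
d [ 0.036   0.0011 -0.0008] |0.036| w [0.1  0.09 0.1 ] |0.2|
[[0.85, 0.5, -0.11, 0.0, -0.96, -0.92]]
place 40.0 [[0.6, 0.28, -0.45, -0.0, -0.84, 0.1]]
  tab 0 [[0.26, 0.18, -0.65, -0.97, -0.3, 1.32]]
  tab 100 [[0.45, -0.05, -0.7, -0.42, -0.35, 0.6]]
place 59.99999999999999 [[0.6, 0.28, -0.45, 0.0, -0.84, 0.45]]
  tab 0 [[0.08, 0.27, -0.52, -0.94, -0.63, 1.7]]
  tab 100 [[0.16, 0.08, -0.47, -0.71, -0.75, 1.36]]
place 75.0 [[0.6, 0.28, -0.45, -0.0, -0.84, 0.71]]
  tab 0 [[0.04, 0.34, -0.41, -0.85, -0.81, 1.87]]
  tab 100 [[0.08, 0.17, -0.35, -0.72, -0.96, 1.63]]
place 89.0 [[0.6, 0.28, -0.45, 0.0, -0.84, 0.96]]
  tab 0 [[0.04, 0.41, -0.31, -0.77, -0.97, 2.0]]
  tab 100 [[0.06, 0.26, -0.24, -0.69, -1.13, 1.82]]
place 105.00000000000001 [[0.6, 0.28, -0.45, 0.0, -0.84, 1.23]]
  tab 0 [[0.07, 0.49, -0.19, -0.67, -1.13, 2.14]]
  tab 100 [[0.08, 0.35, -0.12, -0.63, -1.29, 1.99]]
pour 0 0 [ 316. -302.  151.] [[-0.64, 0.06, -0.64, -0.7, -0.4, 1.03]]
pour 0 10 [ 325. -304.  170.] [[-0.47, 0.04, -0.67, -0.27, -0.46, 0.51]]
pour 0 20 [ 340. -306.  182.] [[-0.42, 0.08, -0.6, -0.1, -0.64, 0.3]]
pour 0 45 [ 393. -317.  221.] [[-0.34, 0.28, -0.25, 0.03, -1.21, 0.14]]
pour 30 0 [ 323. -405.  151.] [[-0.96, 0.32, -0.25, -0.74, -0.95, 1.73]]
pour 30 10 [ 333. -402.  170.] [[-0.81, 0.27, -0.27, -0.51, -0.9, 1.45]]
pour 30 20 [ 346. -397.  182.] [[-0.68, 0.26, -0.29, -0.28, -0.89, 1.18]]
pour 30 45 [ 398. -379.  221.] [[-0.41, 0.33, -0.23, 0.13, -1.15, 0.68]]
pour 60 0 [ 382. -491.  151.] [[-0.94, 0.58, 0.16, -0.61, -1.35, 2.0]]
pour 60 10 [ 388. -483.  170.] [[-0.85, 0.51, 0.1, -0.46, -1.25, 1.87]]
pour 60 20 [ 397. -472.  182.] [[-0.74, 0.46, 0.02, -0.29, -1.15, 1.72]]
pour 60 45 [ 433. -431.  221.] [[-0.44, 0.39, -0.16, 0.19, -1.08, 1.21]]
```

Request:
{"name": "arm_command", "arguments": {
  "rows": [
    {"dx": 0,"dy": 0,"dz": 0,"wx": 0,"wy": 0,"wz": 0,"gripper": -1},
    {"dx": 0,"dy": 0,"dz": 0,"wx": 0,"wy": 0,"wz": 0,"gripper": -1},
    {"dx": 0,"dy": 0,"dz": 0,"wx": 0,"wy": 0,"wz": 0,"gripper": -1},
    {"dx": 0,"dy": 0,"dz": 0,"wx": 0,"wy": 0,"wz": 0,"gripper": -1},
    {"dx": 0.01,"dy": 0.001,"dz": -0.001,"wx": 0,"wy": 0,"wz": 0,"gripper": -1},
    {"dx": 0.025,"dy": 0.001,"dz": -0.001,"wx": 0,"wy": 0,"wz": 0,"gripper": -1},
    {"dx": 0.036,"dy": 0.001,"dz": -0.001,"wx": 0,"wy": 0,"wz": 0,"gripper": -0.6},
    {"dx": 0.036,"dy": 0.001,"dz": -0.001,"wx": 0,"wy": 0,"wz": 0,"gripper": 0}
  ]
}}

```text
clock: 8.85
position: [524.8, 357.7, 80.9]
ee_rot: [-0.481, 0.519, 0.481, 0.517]
contact_force: [0.1, 0.2, -0.5]
gripper_width: 59.2
```

Request:
{"name": "arm_command", "arguments": {
  "rows": [
    {"dx": 0,"dy": 0,"dz": 0,"wx": 0,"wy": 0,"wz": 0,"gripper": 0.4},
    {"dx": 0,"dy": 0,"dz": 0,"wx": 0,"wy": 0,"wz": 0,"gripper": 0.7},
    {"dx": 0,"dy": 0,"dz": 0,"wx": 0,"wy": 0,"wz": 0,"gripper": 1},
    {"dx": 0,"dy": 0,"dz": 0,"wx": 0,"wy": 0,"wz": 0,"gripper": 1},
    {"dx": 0,"dy": 0,"dz": 0,"wx": 0,"wy": 0,"wz": 0,"gripper": 1},
    {"dx": 0,"dy": 0,"dz": 0,"wx": 0,"wy": 0,"wz": 0,"gripper": 1},
    {"dx": 0,"dy": 0,"dz": 0,"wx": 0,"wy": 0,"wz": 0,"gripper": 1},
    {"dx": 0,"dy": 0,"dz": 0,"wx": 0,"wy": 0,"wz": 0,"gripper": 1}
  ]
}}

```text
clock: 9.65
position: [525.0, 357.9, 81.6]
ee_rot: [-0.481, 0.519, 0.481, 0.517]
contact_force: [-1.1, -0.4, 4.6]
gripper_width: 11.2
```

```bash
python3 - <<'E'
from h import *
s=st();save(get_image('wrist')['img'],'w5')
E
```

```text
t 9.65 pos [525.  357.9  81.6] x [-0.001 -0.001 -1.   ] y [-0.997  0.073  0.001] q [ 0.853  0.501 -0.115  0.    -0.957 -0.926] F [-1.1 -0.4  4.6] w 11.2
```

View pics/w5.png

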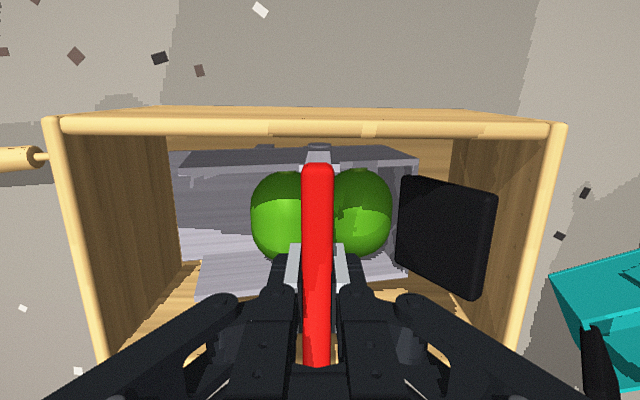

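The bar is now held between the pads (image x≈318, width 11.2), so I'm lifting straight up.

Request:
{"name": "arm_command", "arguments": {
  "rows": [
    {"dx": -0.002,"dy": 0,"dz": 0,"wx": 0,"wy": 0,"wz": 0,"gripper": 1},
    {"dx": -0.006,"dy": 0,"dz": 0,"wx": 0,"wy": 0,"wz": 0,"gripper": 1},
    {"dx": -0.013,"dy": 0,"dz": 0,"wx": 0,"wy": 0,"wz": 0,"gripper": 1},
    {"dx": -0.023,"dy": 0,"dz": 0,"wx": 0,"wy": 0,"wz": 0,"gripper": 1},
    {"dx": -0.035,"dy": 0,"dz": 0,"wx": 0,"wy": 0,"wz": 0,"gripper": 1},
    {"dx": -0.048,"dy": 0,"dz": 0,"wx": 0,"wy": 0,"wz": 0,"gripper": 1},
    {"dx": -0.06,"dy": 0,"dz": 0,"wx": 0,"wy": 0,"wz": 0,"gripper": 1},
    {"dx": -0.07,"dy": 0,"dz": 0,"wx": 0,"wy": 0,"wz": 0,"gripper": 1}
  ]
}}

```text
clock: 10.5
position: [525.4, 358.3, 153.4]
ee_rot: [-0.481, 0.518, 0.481, 0.518]
contact_force: [0.3, -0.2, -2.9]
gripper_width: 10.9
```

Request:
{"name": "arm_command", "arguments": {
  "rows": [
    {"dx": -0.01,"dy": 0,"dz": 0,"wx": 0,"wy": 0,"wz": 0,"gripper": 1},
    {"dx": -0.022,"dy": 0,"dz": 0,"wx": 0,"wy": 0,"wz": 0,"gripper": 1},
    {"dx": -0.034,"dy": 0,"dz": 0,"wx": 0,"wy": 0,"wz": 0,"gripper": 1},
    {"dx": -0.046,"dy": 0,"dz": 0,"wx": 0,"wy": 0,"wz": 0,"gripper": 1},
    {"dx": -0.056,"dy": 0,"dz": 0,"wx": 0,"wy": 0,"wz": 0,"gripper": 1},
    {"dx": -0.065,"dy": 0,"dz": 0,"wx": 0,"wy": 0,"wz": 0,"gripper": 1},
    {"dx": -0.07,"dy": 0,"dz": 0,"wx": 0,"wy": 0,"wz": 0,"gripper": 1},
    {"dx": -0.072,"dy": 0,"dz": 0,"wx": 0,"wy": 0,"wz": 0,"gripper": 1}
  ]
}}

```text
clock: 11.3
position: [525.5, 358.4, 226.0]
ee_rot: [-0.481, 0.518, 0.481, 0.518]
contact_force: [-0.2, 0.4, -3.9]
gripper_width: 11.1
```

```bash
python3 - <<'E'
from h import *
s=st();save(get_image('scene')['img'][120:320,300:520],'s6')
psi=1.555;O=np.array([479,132,16.])+R.from_euler('z',psi).apply([18,0,0]);b=sc(O,psi,[-17,0,132]);print(O,b)
rel(b+[0,0,100-GD],Mdown(psi,0))
E
```

```text
t 11.3 pos [525.5 358.4 226. ] x [ 0.001  0.    -1.   ] y [-0.997  0.073 -0.001] q [ 0.853  0.387  0.081  0.    -1.265 -0.926] F [-0.2  0.4 -3.9] w 11.1
[479.28432206 149.99775433  16.        ] [479.01579567 132.99987524 148.        ]
d [ 0.0342  0.0298 -0.2281] |0.233| w [-9.33e+01 -1.00e-02  4.00e-02] |93.3|
```

View pics/s6.png

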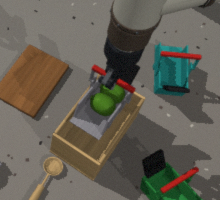

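Request:
{"name": "arm_command", "arguments": {
  "rows": [
    {"dx": 0,"dy": 0.0005,"dz": -0.002,"wx": -1,"wy": 0,"wz": 0,"gripper": 1},
    {"dx": 0,"dy": 0.001,"dz": -0.007,"wx": -3,"wy": 0,"wz": 0,"gripper": 1},
    {"dx": 0,"dy": 0.002,"dz": -0.015,"wx": -6.5,"wy": 0,"wz": 0,"gripper": 1},
    {"dx": 0,"dy": 0.003,"dz": -0.026,"wx": -11,"wy": 0,"wz": 0,"gripper": 1},
    {"dx": 0,"dy": 0.005,"dz": -0.039,"wx": -16.5,"wy": 0,"wz": 0,"gripper": 1},
    {"dx": 0,"dy": 0.007,"dz": -0.054,"wx": -23,"wy": 0,"wz": 0,"gripper": 1},
    {"dx": 0,"dy": 0.009,"dz": -0.07,"wx": -30,"wy": 0,"wz": 0,"gripper": 1},
    {"dx": 0,"dy": 0.011,"dz": -0.086,"wx": -37,"wy": 0,"wz": 0,"gripper": 1}
  ]
}}

```text
clock: 12.15
position: [507.6, 272.4, 225.1]
ee_rot: [-0.622, 0.337, 0.622, 0.336]
contact_force: [0.5, 0.8, -2.8]
gripper_width: 11.3
```

```bash
cat > pl.py <<'E'
from h import *
psi=1.555;O=np.array([479,132,16.])+R.from_euler('z',psi).apply([18,0,0]);b=sc(O,psi,[-17,0,132])
s=st();rel(b+[0,0,100-GD],Mdown(psi,0))
E
python3 pl.py
```

```text
t 12.15 pos [507.6 272.4 225.1] x [-0.001 -0.001 -1.   ] y [-0.837 -0.547  0.001] q [ 0.774  0.284 -0.071  0.    -1.216 -0.195] F [ 0.5  0.8 -2.8] w 11.3
d [ 0.0337  0.1001 -0.1011] |0.146| w [-5.596e+01  1.000e-02 -5.000e-02] |56.0|
```

Request:
{"name": "arm_command", "arguments": {
  "rows": [
    {"dx": 0,"dy": 0.012,"dz": -0.012,"wx": -7,"wy": 0,"wz": 0,"gripper": 1},
    {"dx": 0,"dy": 0.026,"dz": -0.026,"wx": -15,"wy": 0,"wz": 0,"gripper": 1},
    {"dx": 0,"dy": 0.041,"dz": -0.042,"wx": -23,"wy": 0,"wz": 0,"gripper": 1},
    {"dx": 0.003,"dy": 0.057,"dz": -0.058,"wx": -32,"wy": 0,"wz": 0,"gripper": 1},
    {"dx": 0.009,"dy": 0.072,"dz": -0.073,"wx": -40,"wy": 0,"wz": 0,"gripper": 1},
    {"dx": 0.017,"dy": 0.085,"dz": -0.086,"wx": -47.5,"wy": 0,"wz": 0,"gripper": 1},
    {"dx": 0.026,"dy": 0.095,"dz": -0.096,"wx": -53,"wy": 0,"wz": 0,"gripper": 1},
    {"dx": 0.0337,"dy": 0.1,"dz": -0.101,"wx": -56,"wy": 0,"wz": 0,"gripper": 1}
  ]
}}

```text
clock: 12.95
position: [478.0, 131.7, 190.9]
ee_rot: [-0.706, 0.005, 0.708, 0.004]
contact_force: [-0.3, -0.6, -3.8]
gripper_width: 11.1
```

```bash
python3 pl.py; python3 - <<'E'
from h import *
g=get_image('scene');save(cv2.resize(g['img'][120:280,260:440],None,fx=4,fy=3.7,interpolation=cv2.INTER_CUBIC),'s7')
save(get_image('top')['img'][150:260,230:380],'t7')
E
```

```text
t 12.95 pos [478.  131.7 190.9] x [-0.002 -0.001 -1.   ] y [-0.013 -1.     0.001] q [ 0.597  0.171 -0.31  -0.    -1.091  0.961] F [-0.3 -0.6 -3.8] w 11.1
d [-0.0006 -0.0014 -0.001 ] |0.002| w [ 0.17  0.11 -0.07] |0.2|
```

View pics/s7.png

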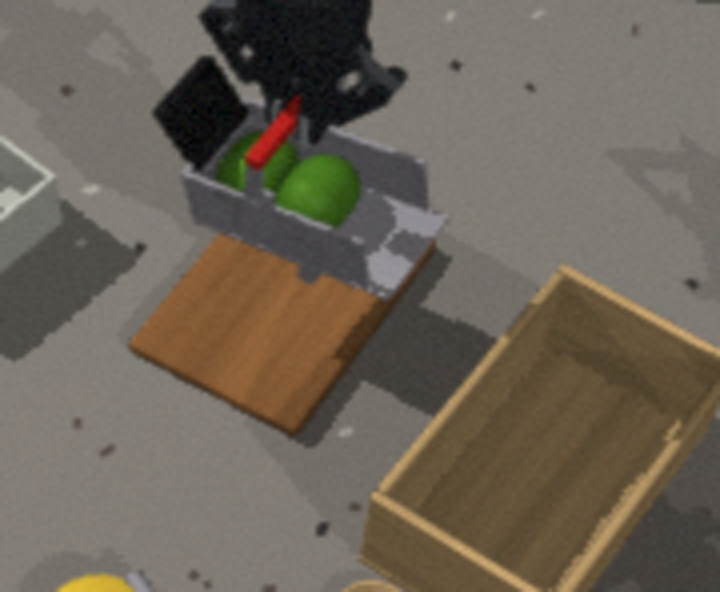

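The scoop hangs level over the board with both limes in it, heading +y. I'm lowering it now.

Request:
{"name": "arm_command", "arguments": {
  "rows": [
    {"dx": 0.005,"dy": -0.001,"dz": -0.001,"wx": 0,"wy": 0,"wz": 0,"gripper": 1},
    {"dx": 0.015,"dy": -0.0015,"dz": -0.001,"wx": 0,"wy": 0,"wz": 0,"gripper": 1},
    {"dx": 0.03,"dy": -0.0015,"dz": -0.001,"wx": 0,"wy": 0,"wz": 0,"gripper": 1},
    {"dx": 0.047,"dy": -0.0015,"dz": -0.001,"wx": 0,"wy": 0,"wz": 0,"gripper": 1},
    {"dx": 0.063,"dy": -0.0015,"dz": -0.001,"wx": 0,"wy": 0,"wz": 0,"gripper": 1},
    {"dx": 0.078,"dy": -0.0015,"dz": -0.001,"wx": 0,"wy": 0,"wz": 0,"gripper": 1},
    {"dx": 0.088,"dy": -0.0015,"dz": -0.001,"wx": 0,"wy": 0,"wz": 0,"gripper": 1},
    {"dx": 0.092,"dy": -0.0015,"dz": -0.001,"wx": 0,"wy": 0,"wz": 0,"gripper": 1}
  ]
}}

```text
clock: 13.85
position: [477.6, 132.9, 96.9]
ee_rot: [-0.705, 0.007, 0.709, 0.004]
contact_force: [0.1, -0.0, -3.0]
gripper_width: 11.1
```

Request:
{"name": "arm_command", "arguments": {
  "rows": [
    {"dx": 0.002,"dy": 0,"dz": 0,"wx": 0,"wy": 0,"wz": 0,"gripper": 1},
    {"dx": 0.004,"dy": 0,"dz": 0,"wx": 0,"wy": 0,"wz": 0,"gripper": 1},
    {"dx": 0.006,"dy": 0,"dz": 0,"wx": 0,"wy": 0,"wz": 0,"gripper": 1},
    {"dx": 0.008,"dy": 0,"dz": 0,"wx": 0,"wy": 0,"wz": 0,"gripper": 1},
    {"dx": 0.009,"dy": 0,"dz": 0,"wx": 0,"wy": 0,"wz": 0,"gripper": 1},
    {"dx": 0.0095,"dy": 0,"dz": 0,"wx": 0,"wy": 0,"wz": 0,"gripper": 1},
    {"dx": 0.0095,"dy": 0,"dz": 0,"wx": 0,"wy": 0,"wz": 0,"gripper": 1},
    {"dx": 0.0095,"dy": 0,"dz": 0,"wx": 0,"wy": 0,"wz": 0,"gripper": 1}
  ]
}}

```text
clock: 14.65
position: [478.5, 132.6, 89.4]
ee_rot: [-0.706, 0.007, 0.708, 0.004]
contact_force: [-2.7, -2.9, 8.9]
gripper_width: 11.0
```

```bash
python3 - <<'E'
from h import *
st()
g=get_image('scene');save(cv2.resize(g['img'][120:280,260:440],None,fx=4,fy=3.7,interpolation=cv2.INTER_CUBIC),'s8')
E
```

```text
t 14.65 pos [478.5 132.6  89.4] x [-0.004 -0.004 -1.   ] y [-0.015 -1.     0.004] q [ 0.599  0.284 -0.45   0.001 -0.842  0.956] F [-2.7 -2.9  8.9] w 11.0
```

View pics/s8.png

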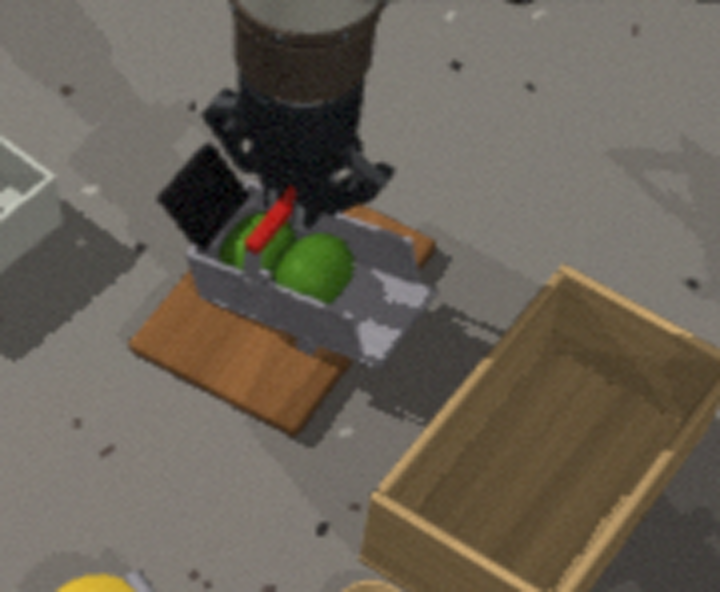

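Standing on the board, both feet on it. I'll open and rise.

Request:
{"name": "arm_command", "arguments": {
  "rows": [
    {"dx": -0.001,"dy": 0,"dz": 0,"wx": 0,"wy": 0,"wz": 0,"gripper": 0.6},
    {"dx": -0.001,"dy": 0,"dz": 0,"wx": 0,"wy": 0,"wz": 0,"gripper": 0.3},
    {"dx": -0.001,"dy": 0,"dz": 0,"wx": 0,"wy": 0,"wz": 0,"gripper": 0.0},
    {"dx": -0.001,"dy": 0,"dz": 0,"wx": 0,"wy": 0,"wz": 0,"gripper": -0.2},
    {"dx": -0.001,"dy": 0,"dz": 0,"wx": 0,"wy": 0,"wz": 0,"gripper": -0.2},
    {"dx": -0.01,"dy": 0,"dz": 0,"wx": 0,"wy": 0,"wz": 0,"gripper": -0.2},
    {"dx": -0.03,"dy": 0,"dz": 0,"wx": 0,"wy": 0,"wz": 0,"gripper": -0.2},
    {"dx": -0.06,"dy": 0,"dz": 0,"wx": 0,"wy": 0,"wz": 0,"gripper": -0.2}
  ]
}}

```text
clock: 15.5
position: [477.7, 132.3, 149.2]
ee_rot: [-0.705, 0.007, 0.709, 0.004]
contact_force: [0.1, -0.0, 0.2]
gripper_width: 51.3
```

Request:
{"name": "arm_command", "arguments": {
  "rows": [
    {"dx": -0.03,"dy": 0.005,"dz": 0,"wx": 0,"wy": 0,"wz": 0,"gripper": -0.2},
    {"dx": -0.06,"dy": 0.02,"dz": 0,"wx": 0,"wy": 0,"wz": -3,"gripper": -0.2},
    {"dx": -0.08,"dy": 0.045,"dz": 0,"wx": 0,"wy": 0,"wz": -7,"gripper": -0.2},
    {"dx": -0.095,"dy": 0.075,"dz": 0,"wx": 0,"wy": 0,"wz": -12,"gripper": -0.2},
    {"dx": -0.1,"dy": 0.105,"dz": 0,"wx": 0,"wy": 0,"wz": -18,"gripper": -0.2},
    {"dx": -0.1,"dy": 0.13,"dz": 0,"wx": 0,"wy": 0,"wz": -24,"gripper": -0.2},
    {"dx": -0.1,"dy": 0.145,"dz": 0,"wx": 0,"wy": 0,"wz": -30,"gripper": -0.2},
    {"dx": -0.1,"dy": 0.15,"dz": 0,"wx": 0,"wy": 0,"wz": -35,"gripper": -0.2}
  ]
}}

```text
clock: 16.3
position: [476.4, -19.1, 251.2]
ee_rot: [0.675, 0.205, -0.674, -0.218]
contact_force: [-0.5, -0.0, -0.2]
gripper_width: 51.3
```

```bash
python3 - <<'E'
from h import *
s=st()
g=get_image('scene');save(cv2.resize(g['img'][120:280,240:440],None,fx=4,fy=3.7,interpolation=cv2.INTER_CUBIC),'s9')
g=get_image('top');save(cv2.resize(g['img'][160:260,280:370],None,fx=6,fy=6,interpolation=cv2.INTER_CUBIC),'t9')
save(get_image('wrist')['img'],'w9')
E
```

```text
t 16.3 pos [476.4 -19.1 251.2] x [ 0.007  0.572 -0.82 ] y [-0.017 -0.82  -0.572] q [-0.158  0.203 -0.043 -0.606 -1.451  1.823] F [-0.5 -0.  -0.2] w 51.3
```

View pics/s9.png

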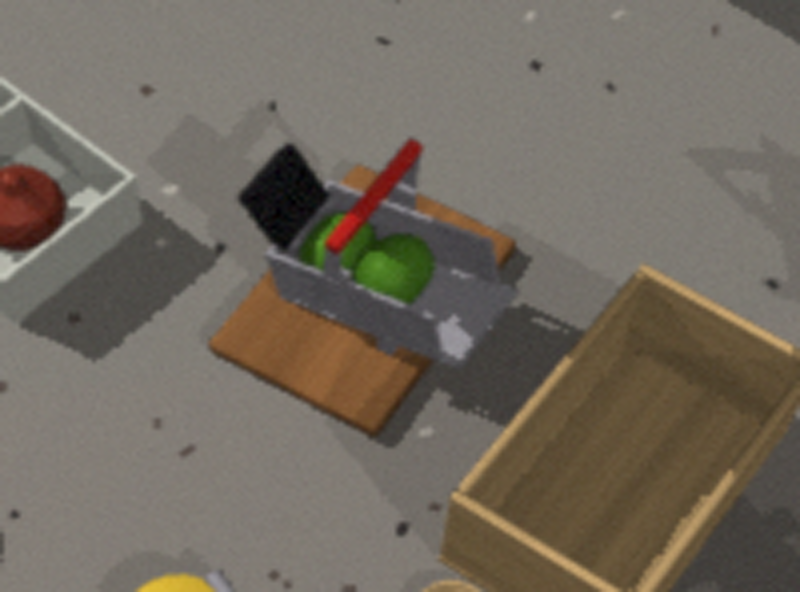

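View pics/t9.png

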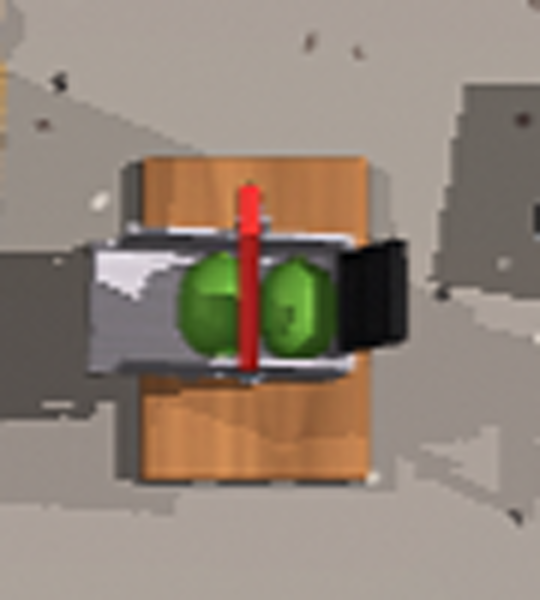

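View pics/w9.png

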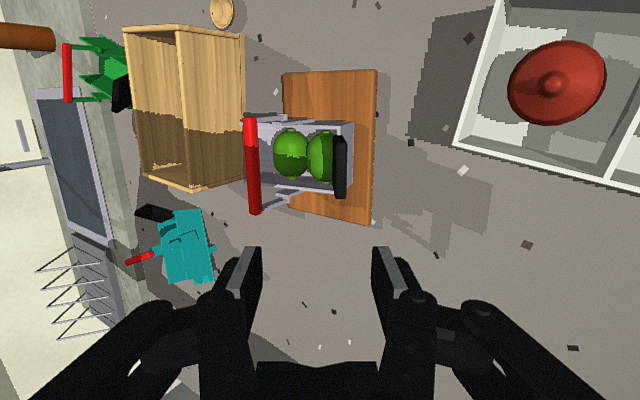

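```bash
python3 - <<'E'
from h import *
s=st()
im=cv2.cvtColor(cv2.imread('pics/w9.png'),cv2.COLOR_BGR2RGB)
g=wristcam({**get_image('wrist')},s);im=g['img'].copy()
O=np.array([478.7,149.6,16]);psi=1.556
a=np.radians(35);u=np.array([-np.sin(a),0,np.cos(a)]);n=np.array([np.cos(a),0,np.sin(a)]);c=np.array([-89,0,76.])
pts=[sc(O,psi,c+u*l+n*t+[0,w,0]) for l in(24,-21) for t in(6,-6) for w in(30,-30)]
pts+= [sc(O,psi,[-17,y,132]) for y in(53,-53)]
for q in proj(g,np.array(pts)):cv2.circle(im,tuple(int(round(v)) for v in q),2,(255,0,255),-1)
save(cv2.resize(im[90:240,220:400],None,fx=4,fy=3.8),'w9z')
M=Mdown(psi,35);tab=sc(O,psi,c);print(tab)
rel(tab+(GD-3)*M[:,0]-60*M[:,0],M);rel(tab+(GD-3)*M[:,0],M)
E
```

```text
t 16.45 pos [476.2 -18.9 249.6] x [ 0.004  0.569 -0.823] y [-0.021 -0.822 -0.569] q [-0.154  0.204 -0.045 -0.603 -1.448  1.818] F [-0.2  0.7  0.2] w 51.1
[477.38317497  60.60974226  92.        ]
d [ 0.1682  0.0253 -0.001 ] |0.170| w [-0.33  0.25 -0.39] |0.6|
d [ 0.2282  0.0248 -0.0012] |0.230| w [-0.33  0.25 -0.39] |0.6|
```

View pics/w9z.png

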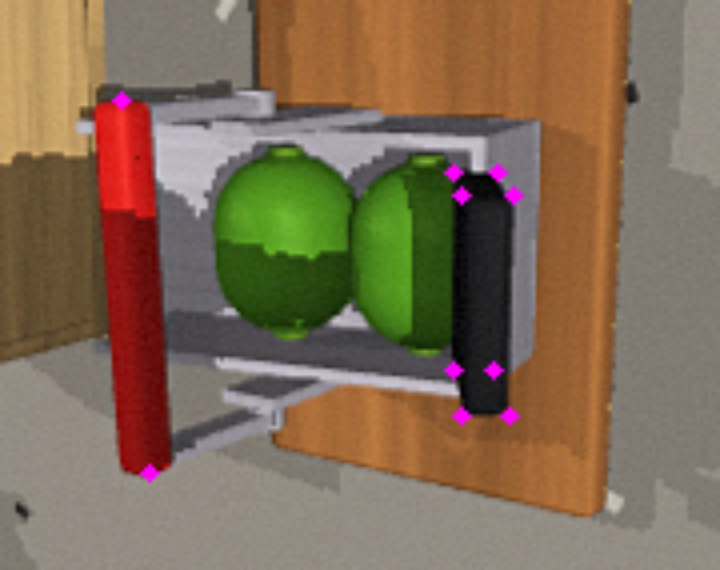

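The projected tab and bail corners match the picture to 1–2 px, so the scoop pose is good. I'll approach the tab along its slant.

Request:
{"name": "arm_command", "arguments": {
  "rows": [
    {"dx": 0.02,"dy": 0.005,"dz": 0,"wx": 0,"wy": 0.1,"wz": 0,"gripper": -0.2},
    {"dx": 0.055,"dy": 0.012,"dz": 0,"wx": -0.1,"wy": 0.2,"wz": 0,"gripper": -0.2},
    {"dx": 0.09,"dy": 0.02,"dz": 0,"wx": -0.2,"wy": 0.2,"wz": -0.2,"gripper": -0.2},
    {"dx": 0.125,"dy": 0.025,"dz": -0.001,"wx": -0.3,"wy": 0.2,"wz": -0.4,"gripper": -0.2},
    {"dx": 0.15,"dy": 0.025,"dz": -0.001,"wx": -0.3,"wy": 0.2,"wz": -0.4,"gripper": -0.2},
    {"dx": 0.163,"dy": 0.025,"dz": -0.001,"wx": -0.3,"wy": 0.2,"wz": -0.4,"gripper": -0.2},
    {"dx": 0.168,"dy": 0.025,"dz": -0.001,"wx": -0.3,"wy": 0.2,"wz": -0.4,"gripper": -0.2},
    {"dx": 0.168,"dy": 0.025,"dz": -0.001,"wx": -0.3,"wy": 0.2,"wz": -0.4,"gripper": -0.2}
  ]
}}

```text
clock: 17.3
position: [477.6, 57.6, 98.3]
ee_rot: [0.676, 0.208, -0.673, -0.217]
contact_force: [-0.9, 0.4, 0.3]
gripper_width: 51.2
```

```bash
python3 - <<'E'
from h import *
s=st();save(get_image('wrist')['img'],'w10')
O=np.array([478.7,149.6,16]);psi=1.556
M=Mdown(psi,35);tab=sc(O,psi,[-89,0,76])
rel(tab+(GD-3)*M[:,0],M)
E
```

```text
t 17.3 pos [477.6  57.6  98.3] x [ 0.007  0.573 -0.819] y [-0.01  -0.819 -0.573] q [-0.021  0.34  -0.261 -0.702 -1.093  1.952] F [-0.9  0.4  0.3] w 51.2
d [0.061  0.0009 0.0007] |0.061| w [ 0.11 -0.01 -0.03] |0.1|
```

View pics/w10.png

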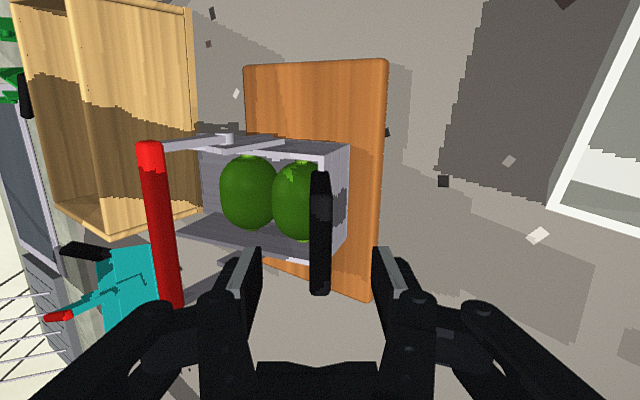

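Request:
{"name": "arm_command", "arguments": {
  "rows": [
    {"dx": 0.012,"dy": 0.001,"dz": 0.001,"wx": 0,"wy": 0,"wz": 0,"gripper": -0.2},
    {"dx": 0.03,"dy": 0.001,"dz": 0.001,"wx": 0,"wy": 0,"wz": 0,"gripper": -0.2},
    {"dx": 0.047,"dy": 0.001,"dz": 0.001,"wx": 0,"wy": 0,"wz": 0,"gripper": -0.2},
    {"dx": 0.057,"dy": 0.001,"dz": 0.001,"wx": 0,"wy": 0,"wz": 0,"gripper": -0.2},
    {"dx": 0.061,"dy": 0.001,"dz": 0.001,"wx": 0,"wy": 0,"wz": 0,"gripper": -0.1},
    {"dx": 0.061,"dy": 0.001,"dz": 0.001,"wx": 0,"wy": 0,"wz": 0,"gripper": 0.2},
    {"dx": 0.061,"dy": 0.001,"dz": 0.001,"wx": 0,"wy": 0,"wz": 0,"gripper": 0.5},
    {"dx": 0.061,"dy": 0.001,"dz": 0.001,"wx": 0,"wy": 0,"wz": 0,"gripper": 0.8}
  ]
}}

```text
clock: 18.15
position: [478.1, 90.8, 48.6]
ee_rot: [0.677, 0.208, -0.672, -0.217]
contact_force: [0.7, -0.7, -0.3]
gripper_width: 11.4
```

Request:
{"name": "arm_command", "arguments": {
  "rows": [
    {"dx": 0,"dy": 0,"dz": 0,"wx": 0,"wy": 0,"wz": 0,"gripper": 1},
    {"dx": 0,"dy": 0,"dz": 0,"wx": 0,"wy": 0,"wz": 0,"gripper": 1},
    {"dx": 0,"dy": 0,"dz": 0,"wx": 0,"wy": 0,"wz": 0,"gripper": 1},
    {"dx": 0,"dy": 0,"dz": 0,"wx": 0,"wy": 0,"wz": 0,"gripper": 1},
    {"dx": 0,"dy": 0,"dz": 0,"wx": 0,"wy": 0,"wz": 0,"gripper": 1},
    {"dx": 0,"dy": 0,"dz": 0,"wx": 0,"wy": 0,"wz": 0,"gripper": 1},
    {"dx": 0,"dy": 0,"dz": 0,"wx": 0,"wy": 0,"wz": 0,"gripper": 1},
    {"dx": 0,"dy": 0,"dz": 0,"wx": 0,"wy": 0,"wz": 0,"gripper": 1}
  ]
}}

```text
clock: 18.95
position: [478.2, 90.7, 48.6]
ee_rot: [0.677, 0.208, -0.672, -0.217]
contact_force: [0.4, -1.0, -0.5]
gripper_width: 11.4
```

```bash
python3 - <<'E'
from h import *
s=st();save(get_image('wrist')['img'],'w11')
O=np.array([478.7,149.6,16]);psi=1.556
M=Mdown(psi,35);tab=sc(O,psi,[-89,0,76])
rel(tab+(GD-3)*M[:,0],M)
E
```

```text
t 18.95 pos [478.2  90.7  48.6] x [ 0.01   0.573 -0.82 ] y [-0.01  -0.82  -0.573] q [ 0.036  0.408 -0.305 -0.761 -0.977  2.   ] F [ 0.4 -1.  -0.5] w 11.4
d [ 0.0007 -0.0002  0.0004] |0.001| w [ 0.14 -0.1  -0.06] |0.2|
```

View pics/w11.png

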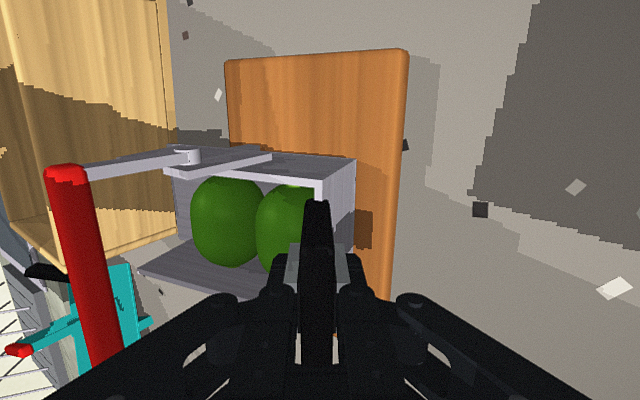

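The tab is gripped (width 11.4, plate between the pads at (317,270)). I'll plan the carry and check that every waypoint is reachable.

```bash
cat > plan.py <<'E'
from h import *
import json
from ik import fk,P,solve,LO,HI
def Tm(p,M):
    T=np.eye(4);T[:3,:3]=M;T[:3,3]=p;return T
def scoopT(O,psi,pitch=0,roll=0): return Tm(O,(R.from_euler('z',psi)*R.from_euler('y',pitch,degrees=True)).as_matrix())
def spoutT(sp,psi,pitch):
    T=scoopT([0,0,0],psi,pitch);T[:3,3]=np.array(sp)-T[:3,:3]@[81,0,35];return T
def toolT(s): return Tm(s['position'],R.from_quat(s['ee_rot']).as_matrix())
def rows(Ts,s,q0=None,show=True):
    X=np.load('grasp.npy'); # tool->scoop
    T0=toolT(s);q=s['joints'];out=[]
    for T in Ts:
        W=T@np.linalg.inv(X);D=np.linalg.inv(T0)@W
        qn,e=solve(W[:3,3],W[:3,:3],q);dq=np.abs(qn-q).max();q=qn
        r=np.r_[D[:3,3]/1000,R.from_matrix(D[:3,:3]).as_rotvec(degrees=True)]
        if show: print(r[:3].round(4).tolist(),r[3:].round(1).tolist(),'| e%.4f dq%.2f'%(e,dq),q.round(2).tolist() if e>.002 or len(out)%4==3 else '')
        out.append(r)
    return out
E
python3 - <<'E'
from plan import *
s=st();X=np.linalg.inv(toolT(s))@scoopT([478.7,149.6,16],1.556);np.save('grasp.npy',X)
from ik import *
# path feasibility
A=scoopT([478.7,149.6,16+114],1.556)
ta=(A@[-89,0,76,1])[:3]
psi1=-.189
cell=np.array([512.3,-339.5,5])
sp=cell+R.from_euler('z',psi1).apply([-30,0,0])+[0,0,120]
B=spoutT(sp,psi1,0);tb=(B@[-89,0,76,1])[:3];print(ta,tb)
W=A@np.linalg.inv(X);q,e=solve(W[:3,3],W[:3,:3],s['joints']);print('lift',q.round(2),e)
for bow in(0,40,80):
  for f in np.linspace(0,1,11):
    t=ta+(tb-ta)*f+np.array([bow*np.sin(np.pi*f),0,0]);psi=1.556+(psi1-1.556)*f
    T=scoopT([0,0,0],psi);T[:3,3]=t-T[:3,:3]@[-89,0,76]
    W=T@np.linalg.inv(X);q,e=solve(W[:3,3],W[:3,:3],q if f else q);print(bow,f.round(1),t.round(),q.round(2),round(e,4))
E
```

```text
t 19.0 pos [478.2  90.7  48.6] x [ 0.01   0.573 -0.82 ] y [-0.01  -0.82  -0.573] q [ 0.036  0.408 -0.305 -0.761 -0.977  2.   ] F [-0.7 -0.8 -0.5] w 11.3
[477.38317497  60.60974226 206.        ] [ 315.8614794 -301.9246407  166.       ]
lift [ 0.06  0.24 -0.22 -0.67 -1.16  1.79] 2.414649036275307e-11
0 0.0 [477.  61. 206.] [ 0.06  0.24 -0.22 -0.67 -1.16  1.79] 0.0
0 0.1 [461.  24. 202.] [-0.02  0.19 -0.29 -0.69 -1.08  1.74] 0.0
0 0.2 [445. -12. 198.] [-0.1   0.15 -0.36 -0.71 -1.01  1.68] 0.0
0 0.3 [429. -48. 194.] [-0.18  0.11 -0.41 -0.72 -0.95  1.61] 0.0
0 0.4 [413. -84. 190.] [-0.26  0.07 -0.46 -0.73 -0.88  1.55] 0.0
0 0.5 [ 397. -121.  186.] [-0.33  0.05 -0.5  -0.73 -0.81  1.48] 0.0
0 0.6 [ 380. -157.  182.] [-0.41  0.03 -0.54 -0.73 -0.75  1.4 ] 0.0
0 0.7 [ 364. -193.  178.] [-0.48  0.01 -0.57 -0.73 -0.67  1.32] 0.0
0 0.8 [ 348. -229.  174.] [-0.53  0.01 -0.59 -0.71 -0.6   1.22] 0.0
0 0.9 [ 332. -266.  170.] [-0.58  0.01 -0.62 -0.68 -0.51  1.1 ] 0.0
0 1.0 [ 316. -302.  166.] [-0.61  0.02 -0.64 -0.62 -0.41  0.94] 0.0
40 0.0 [477.  61. 206.] [ 0.06  0.24 -0.22 -0.67 -1.16  1.79] 0.0
4
[... 720 characters left out ...]
-0.67 -1.16  1.79] 0.0
80 0.1 [486.  24. 202.] [-0.02  0.23 -0.24 -0.69 -1.09  1.73] 0.0
80 0.2 [492. -12. 198.] [-0.09  0.22 -0.27 -0.7  -1.02  1.65] 0.0
80 0.3 [494. -48. 194.] [-0.15  0.2  -0.3  -0.71 -0.95  1.57] 0.0
80 0.4 [489. -84. 190.] [-0.21  0.18 -0.33 -0.72 -0.87  1.49] 0.0
80 0.5 [ 477. -121.  186.] [-0.26  0.16 -0.38 -0.72 -0.79  1.4 ] 0.0
80 0.6 [ 457. -157.  182.] [-0.32  0.13 -0.43 -0.71 -0.7   1.32] 0.0
80 0.7 [ 429. -193.  178.] [-0.38  0.1  -0.49 -0.7  -0.62  1.22] 0.0
80 0.8 [ 395. -229.  174.] [-0.45  0.06 -0.54 -0.68 -0.55  1.13] 0.0
80 0.9 [ 357. -266.  170.] [-0.53  0.04 -0.6  -0.66 -0.48  1.04] 0.0
80 1.0 [ 316. -302.  166.] [-0.61  0.02 -0.64 -0.62 -0.41  0.94] 0.0
```

```bash
cat > carry.py <<'E'
from plan import *
import sys
A=scoopT([478.7,149.6,130],1.556);ta=(A@[-89,0,76,1])[:3]
psi1=-.189;cell=np.array([512.3,-339.5,5])
sp=cell+R.from_euler('z',psi1).apply([-30,0,0])+[0,0,120]
B=spoutT(sp,psi1,0);tb=(B@[-89,0,76,1])[:3]
def at(f,bow=40):
    t=ta+(tb-ta)*f+np.array([bow*np.sin(np.pi*f),0,0]);psi=1.556+(psi1-1.556)*f
    T=scoopT([0,0,0],psi);T[:3,3]=t-T[:3,:3]@[-89,0,76];return T
mj=lambda u:10*u**3-15*u**4+6*u**5
E
python3 - <<'E'
from carry import *
s=st()
rows([scoopT([478.7,149.6,16+114*mj(k/8)],1.556) for k in range(1,9)],s)
E
```

```text
t 19.0 pos [478.2  90.7  48.6] x [ 0.01   0.573 -0.82 ] y [-0.01  -0.82  -0.573] q [ 0.036  0.408 -0.305 -0.761 -0.977  2.   ] F [-0.7 -0.8 -0.5] w 11.3
[-0.0015, -0.001, -0.0] [0.0, 0.0, 0.0] | e0.0000 dq0.00 
[-0.0097, -0.0068, -0.0] [0.0, 0.0, 0.0] | e0.0000 dq0.02 
[-0.0257, -0.018, -0.0001] [0.0, 0.0, 0.0] | e0.0000 dq0.04 
[-0.0467, -0.0326, -0.0002] [0.0, 0.0, 0.0] | e0.0000 dq0.05 [0.05, 0.32, -0.27, -0.71, -1.06, 1.89]
[-0.0677, -0.0473, -0.0002] [0.0, 0.0, 0.0] | e0.0000 dq0.05 
[-0.0838, -0.0585, -0.0003] [0.0, 0.0, 0.0] | e0.0000 dq0.03 
[-0.0919, -0.0642, -0.0003] [0.0, 0.0, 0.0] | e0.0000 dq0.02 
[-0.0934, -0.0653, -0.0003] [0.0, 0.0, 0.0] | e0.0000 dq0.00 [0.06, 0.24, -0.22, -0.67, -1.16, 1.79]
```

Request:
{"name": "arm_command", "arguments": {
  "rows": [
    {"dx": -0.0015,"dy": -0.001,"dz": 0,"wx": 0,"wy": 0,"wz": 0,"gripper": 1},
    {"dx": -0.01,"dy": -0.007,"dz": 0,"wx": 0,"wy": 0,"wz": 0,"gripper": 1},
    {"dx": -0.0257,"dy": -0.018,"dz": 0,"wx": 0,"wy": 0,"wz": 0,"gripper": 1},
    {"dx": -0.0467,"dy": -0.0326,"dz": 0,"wx": 0,"wy": 0,"wz": 0,"gripper": 1},
    {"dx": -0.0677,"dy": -0.0473,"dz": 0,"wx": 0,"wy": 0,"wz": 0,"gripper": 1},
    {"dx": -0.084,"dy": -0.0585,"dz": 0,"wx": 0,"wy": 0,"wz": 0,"gripper": 1},
    {"dx": -0.092,"dy": -0.064,"dz": 0,"wx": 0,"wy": 0,"wz": 0,"gripper": 1},
    {"dx": -0.0934,"dy": -0.0653,"dz": 0,"wx": 0,"wy": 0,"wz": 0,"gripper": 1}
  ]
}}

```text
clock: 19.8
position: [478.1, 90.9, 163.9]
ee_rot: [0.678, 0.208, -0.671, -0.216]
contact_force: [1.0, 0.1, -3.7]
gripper_width: 11.0
```

```bash
python3 - <<'E'
from carry import *
s=st()
g=get_image('scene');save(cv2.resize(g['img'][100:280,200:440],None,fx=3.2,fy=3.2,interpolation=cv2.INTER_CUBIC),'s12')
rows([at(mj(k/26)) for k in range(1,9)],s)
E
```

```text
t 19.8 pos [478.1  90.9 163.9] x [ 0.012  0.573 -0.82 ] y [-0.008 -0.82  -0.573] q [ 0.056  0.237 -0.217 -0.672 -1.16   1.794] F [ 1.   0.1 -3.7] w 11.0
[0.0009, 0.001, -0.0001] [0.1, -0.1, 0.0] | e0.0000 dq0.00 
[0.0003, 0.0022, -0.0002] [0.4, 0.1, 0.0] | e0.0000 dq0.00 
[-0.0013, 0.005, -0.0004] [1.1, 0.6, 0.0] | e0.0000 dq0.01 
[-0.0041, 0.0101, -0.0007] [2.4, 1.5, 0.0] | e0.0000 dq0.01 [0.03, 0.23, -0.23, -0.68, -1.14, 1.78]
[-0.0083, 0.0177, -0.0012] [4.4, 2.9, 0.0] | e0.0000 dq0.02 
[-0.014, 0.0282, -0.0018] [7.0, 4.7, 0.0] | e0.0000 dq0.02 
[-0.0213, 0.0415, -0.0023] [10.3, 7.0, 0.1] | e0.0000 dq0.03 
[-0.0302, 0.0577, -0.0026] [14.3, 9.8, 0.1] | e0.0000 dq0.04 [-0.07, 0.19, -0.3, -0.7, -1.04, 1.68]
```

View pics/s12.png

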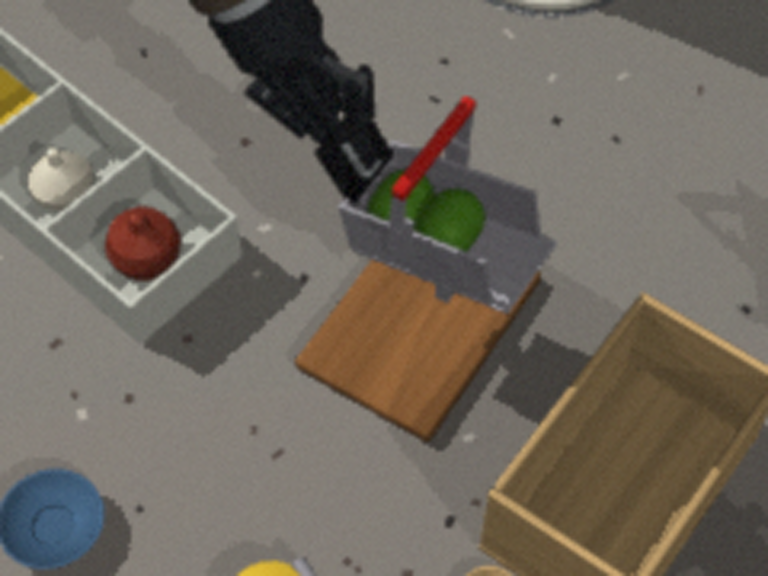

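The scoop is lifted level by the tab with both limes aboard. I'm starting the carry.

Request:
{"name": "arm_command", "arguments": {
  "rows": [
    {"dx": 0.0005,"dy": 0.0005,"dz": 0,"wx": 0.1,"wy": 0,"wz": 0,"gripper": 1},
    {"dx": 0.0003,"dy": 0.002,"dz": 0,"wx": 0.4,"wy": 0.1,"wz": 0,"gripper": 1},
    {"dx": -0.0013,"dy": 0.005,"dz": -0.0004,"wx": 1.1,"wy": 0.6,"wz": 0,"gripper": 1},
    {"dx": -0.0041,"dy": 0.0101,"dz": -0.0007,"wx": 2.4,"wy": 1.5,"wz": 0,"gripper": 1},
    {"dx": -0.0083,"dy": 0.0177,"dz": -0.0012,"wx": 4.4,"wy": 2.9,"wz": 0,"gripper": 1},
    {"dx": -0.014,"dy": 0.0282,"dz": -0.0018,"wx": 7,"wy": 4.7,"wz": 0,"gripper": 1},
    {"dx": -0.0213,"dy": 0.0415,"dz": -0.0023,"wx": 10.3,"wy": 7,"wz": 0.1,"gripper": 1},
    {"dx": -0.0302,"dy": 0.0577,"dz": -0.0026,"wx": 14.3,"wy": 9.8,"wz": 0.1,"gripper": 1}
  ]
}}

```text
clock: 20.65
position: [479.3, 24.9, 154.7]
ee_rot: [0.7, 0.101, -0.632, -0.317]
contact_force: [0.5, 0.4, -4.6]
gripper_width: 11.2
```

```bash
python3 - <<'E'
from carry import *
s=st()
rows([at(mj(k/26)) for k in range(9,17)],s)
E
```

```text
t 20.65 pos [479.3  24.9 154.7] x [ 0.182  0.542 -0.82 ] y [-0.259 -0.778 -0.572] q [-0.076  0.189 -0.301 -0.7   -1.036  1.679] F [ 0.5  0.4 -4.6] w 11.2
[-0.0098, 0.0163, -0.0062] [4.2, 3.1, -0.0] | e0.0000 dq0.04 
[-0.0211, 0.0368, -0.0121] [9.3, 6.6, -0.0] | e0.0000 dq0.04 
[-0.0338, 0.0596, -0.0171] [14.8, 10.5, -0.0] | e0.0000 dq0.05 
[-0.0476, 0.0844, -0.0206] [20.5, 14.5, -0.0] | e0.0000 dq0.05 [-0.25, 0.12, -0.41, -0.72, -0.85, 1.5]
[-0.0623, 0.1106, -0.0221] [26.4, 18.6, 0.0] | e0.0000 dq0.06 
[-0.0777, 0.1376, -0.0214] [32.3, 22.7, 0.0] | e0.0000 dq0.06 
[-0.0932, 0.1648, -0.0186] [38.1, 26.7, 0.0] | e0.0000 dq0.06 
[-0.1085, 0.1913, -0.0141] [43.6, 30.5, 0.0] | e0.0000 dq0.06 [-0.43, 0.05, -0.53, -0.71, -0.64, 1.26]
```

Request:
{"name": "arm_command", "arguments": {
  "rows": [
    {"dx": -0.01,"dy": 0.0165,"dz": -0.006,"wx": 4.3,"wy": 3.1,"wz": 0,"gripper": 1},
    {"dx": -0.021,"dy": 0.037,"dz": -0.012,"wx": 9.3,"wy": 6.6,"wz": 0,"gripper": 1},
    {"dx": -0.0338,"dy": 0.0596,"dz": -0.017,"wx": 14.8,"wy": 10.5,"wz": 0,"gripper": 1},
    {"dx": -0.0476,"dy": 0.0844,"dz": -0.0206,"wx": 20.5,"wy": 14.5,"wz": 0,"gripper": 1},
    {"dx": -0.0623,"dy": 0.1106,"dz": -0.022,"wx": 26.4,"wy": 18.6,"wz": 0,"gripper": 1},
    {"dx": -0.0777,"dy": 0.1376,"dz": -0.0214,"wx": 32.3,"wy": 22.7,"wz": 0,"gripper": 1},
    {"dx": -0.0932,"dy": 0.1648,"dz": -0.0186,"wx": 38.1,"wy": 26.7,"wz": 0,"gripper": 1},
    {"dx": -0.1085,"dy": 0.1913,"dz": -0.0141,"wx": 43.6,"wy": 30.5,"wz": 0,"gripper": 1}
  ]
}}

```text
clock: 21.45
position: [421.4, -188.9, 134.2]
ee_rot: [0.67, -0.226, -0.42, -0.569]
contact_force: [-0.2, -0.4, -3.7]
gripper_width: 11.2
```

```bash
python3 - <<'E'
from carry import *
s=st()
rows([at(mj(k/26)) for k in range(17,25)],s)
E
```

```text
t 21.45 pos [ 421.4 -188.9  134.2] x [ 0.546  0.175 -0.819] y [-0.78  -0.251 -0.573] q [-0.439  0.05  -0.533 -0.712 -0.641  1.258] F [-0.2 -0.4 -3.7] w 11.2
[-0.0091, 0.0172, -0.019] [4.6, 3.4, 0.0] | e0.0000 dq0.06 
[-0.0191, 0.0354, -0.0366] [9.2, 6.6, 0.0] | e0.0000 dq0.06 
[-0.0282, 0.0518, -0.0518] [13.1, 9.3, 0.1] | e0.0000 dq0.05 
[-0.0361, 0.0659, -0.0643] [16.5, 11.7, 0.1] | e0.0000 dq0.05 [-0.56, 0.02, -0.61, -0.66, -0.48, 1.05]
[-0.0424, 0.0772, -0.0742] [19.1, 13.5, 0.1] | e0.0000 dq0.04 
[-0.0471, 0.0856, -0.0814] [21.0, 14.9, 0.1] | e0.0000 dq0.03 
[-0.0503, 0.0912, -0.0861] [22.3, 15.8, 0.1] | e0.0000 dq0.02 
[-0.052, 0.0944, -0.0888] [23.0, 16.3, 0.1] | e0.0000 dq0.01 [-0.61, 0.02, -0.64, -0.62, -0.42, 0.94]
```

Request:
{"name": "arm_command", "arguments": {
  "rows": [
    {"dx": -0.0091,"dy": 0.0172,"dz": -0.019,"wx": 4.6,"wy": 3.4,"wz": 0,"gripper": 1},
    {"dx": -0.0191,"dy": 0.0354,"dz": -0.0366,"wx": 9.2,"wy": 6.6,"wz": 0,"gripper": 1},
    {"dx": -0.0282,"dy": 0.0518,"dz": -0.0518,"wx": 13.1,"wy": 9.3,"wz": 0.1,"gripper": 1},
    {"dx": -0.0361,"dy": 0.0659,"dz": -0.0643,"wx": 16.5,"wy": 11.7,"wz": 0.1,"gripper": 1},
    {"dx": -0.0424,"dy": 0.0772,"dz": -0.0742,"wx": 19.1,"wy": 13.5,"wz": 0.1,"gripper": 1},
    {"dx": -0.0471,"dy": 0.0856,"dz": -0.0814,"wx": 21,"wy": 14.9,"wz": 0.1,"gripper": 1},
    {"dx": -0.0503,"dy": 0.0912,"dz": -0.0861,"wx": 22.3,"wy": 15.8,"wz": 0.1,"gripper": 1},
    {"dx": -0.052,"dy": 0.0944,"dz": -0.0888,"wx": 23,"wy": 16.3,"wz": 0.1,"gripper": 1}
  ]
}}

```text
clock: 22.25
position: [345.3, -306.4, 122.5]
ee_rot: [-0.595, 0.384, 0.268, 0.653]
contact_force: [-0.1, -0.1, -4.4]
gripper_width: 11.5
```

```bash
python3 - <<'E'
from carry import *
s=st()
T=toolT(s)@np.load('grasp.npy');print('O',T[:3,3].round(1),'spout',(T@[81,0,35,1])[:3].round(1),'x axis',T[:3,0].round(3))
t=np.load('top.npy',allow_pickle=True).item();h=np.load('scene.npy',allow_pickle=True).item()
for n in('top','scene'):
    g=get_image(n);im=g['img'].copy()
    pts=[(T@[81,y,35,1])[:3] for y in(36,0,-36)]+[(T@[-17,y,132,1])[:3] for y in(-53,53)]
    u=proj(g,np.array(pts));print(n,u.round(1).tolist())
    # tray cell rim corners
    c=np.array([512.3,-339.5,65]);cr=[c+R.from_euler('z',-.189).apply([a*60,b*55,0]) for a in(1,-1) for b in(1,-1)]
    for q in u:cv2.circle(im,tuple(int(round(v)) for v in q),1,(255,0,255),-1)
    for q in proj(g,np.array(cr)):cv2.circle(im,tuple(int(round(v)) for v in q),1,(0,255,255),-1)
    im=im[150:270,380:500] if n=='top' else im[60:200,140:300]
    save(cv2.resize(im,None,fx=4.5,fy=4.2,interpolation=cv2.INTER_CUBIC),n+'13')
E
```

```text
t 22.25 pos [ 345.3 -306.4  122.5] x [ 0.562 -0.107 -0.82 ] y [-0.807  0.148 -0.572] q [-0.613  0.016 -0.641 -0.621 -0.418  0.94 ] F [-0.1 -0.1 -4.4] w 11.5
O [ 403.2 -316.8   89.9] spout [ 482.9 -331.7  124.8] x axis [ 0.983 -0.184 -0.001]
top [[446.6, 201.9], [457.1, 203.6], [467.5, 205.3], [478.4, 230.6], [445.3, 225.1]]
scene [[203.3, 115.0], [195.2, 108.6], [187.2, 102.3], [202.0, 56.7], [227.1, 74.9]]
```

View pics/top13.png

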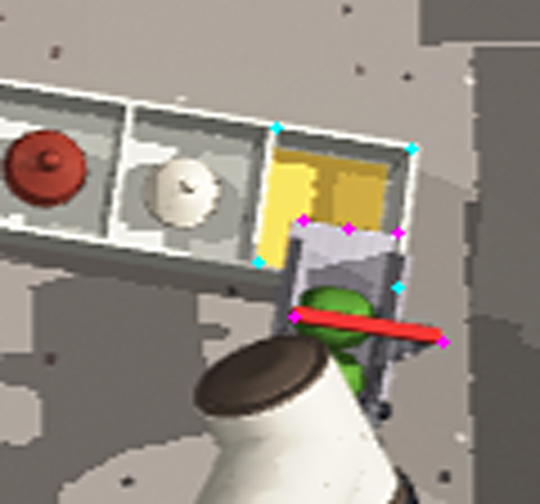

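View pics/scene13.png

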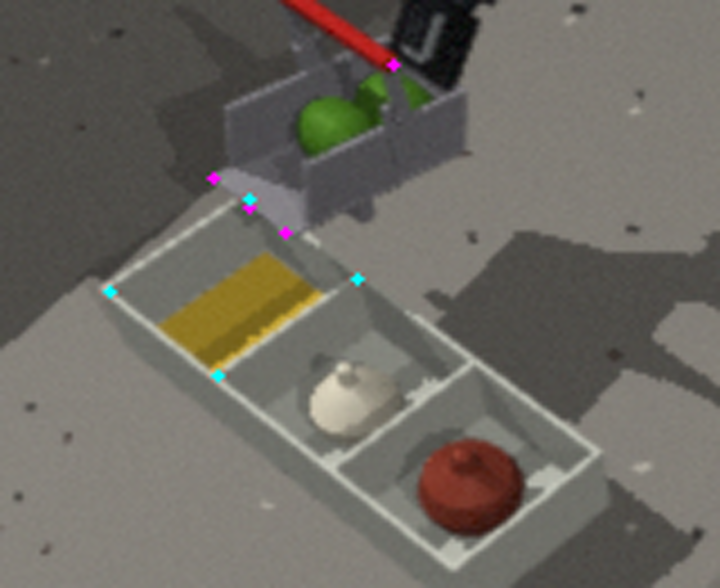

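The models match both pictures: the cell corners land on the rim and the spout sits over the yellow cell at top (457,203). Both limes are still at the back. I'll plan the pour.

```bash
cat > pour.py <<'E'
from carry import *
def pt(z,pitch,lx=-30,ly=0): return spoutT(cell*[1,1,0]+R.from_euler('z',psi1).apply([lx,ly,0])+[0,0,z],psi1,pitch)
lin=lambda a,b,k,n=8,f=lambda u:u:a+(b-a)*f(k/n)
E
python3 - <<'E'
from pour import *
s=st()
rows([pt(lin(125,82,k,8,mj),lin(0,8,k,8,mj)) for k in range(1,9)],s)
E
```

```text
t 22.35 pos [ 346.  -306.2  122.6] x [ 0.562 -0.106 -0.82 ] y [-0.807  0.147 -0.572] q [-0.613  0.017 -0.641 -0.621 -0.418  0.941] F [ 0.3 -0.  -3. ] w 11.6
[0.0001, 0.0004, -0.0018] [0.3, 0.2, 0.1] | e0.0000 dq0.01 
[0.0018, 0.0016, -0.0018] [0.3, 0.2, 0.8] | e0.0000 dq0.03 
[0.0051, 0.0039, -0.0018] [0.3, 0.2, 2.2] | e0.0000 dq0.06 
[0.0096, 0.0068, -0.0017] [0.3, 0.2, 4.0] | e0.0000 dq0.07 [-0.55, 0.04, -0.67, -0.49, -0.39, 0.77]
[0.0141, 0.0095, -0.0017] [0.3, 0.1, 5.8] | e0.0000 dq0.07 
[0.0176, 0.0116, -0.0017] [0.3, 0.1, 7.1] | e0.0000 dq0.05 
[0.0194, 0.0126, -0.0017] [0.3, 0.1, 7.8] | e0.0000 dq0.02 
[0.0197, 0.0128, -0.0017] [0.3, 0.1, 8.0] | e0.0000 dq0.00 [-0.5, 0.07, -0.68, -0.37, -0.39, 0.63]
```

Request:
{"name": "arm_command", "arguments": {
  "rows": [
    {"dx": 0,"dy": 0.0004,"dz": -0.0005,"wx": 0.1,"wy": 0.1,"wz": 0.1,"gripper": 1},
    {"dx": 0.0018,"dy": 0.0016,"dz": -0.001,"wx": 0.2,"wy": 0.2,"wz": 0.8,"gripper": 1},
    {"dx": 0.0051,"dy": 0.0039,"dz": -0.0015,"wx": 0.3,"wy": 0.2,"wz": 2.2,"gripper": 1},
    {"dx": 0.0096,"dy": 0.0068,"dz": -0.0017,"wx": 0.3,"wy": 0.2,"wz": 4,"gripper": 1},
    {"dx": 0.0141,"dy": 0.0095,"dz": -0.0017,"wx": 0.3,"wy": 0.1,"wz": 5.8,"gripper": 1},
    {"dx": 0.0176,"dy": 0.0116,"dz": -0.0017,"wx": 0.3,"wy": 0.1,"wz": 7.1,"gripper": 1},
    {"dx": 0.0194,"dy": 0.0126,"dz": -0.0017,"wx": 0.3,"wy": 0.1,"wz": 7.8,"gripper": 1},
    {"dx": 0.0197,"dy": 0.0128,"dz": -0.0017,"wx": 0.3,"wy": 0.1,"wz": 8,"gripper": 1}
  ]
}}

```text
clock: 23.15
position: [346.7, -307.8, 98.9]
ee_rot: [-0.566, 0.425, 0.312, 0.634]
contact_force: [-0.5, -0.5, -3.9]
gripper_width: 11.4
```

```bash
python3 - <<'E'
from pour import *
s=st();T=toolT(s)@np.load('grasp.npy');print('spout',(T@[81,0,35,1])[:3].round(1),'x axis',T[:3,0].round(3))
g=get_image('scene');im=g['img'].copy()
for q in proj(g,np.array([(T@[81,y,35,1])[:3] for y in(40,0,-40)])):cv2.circle(im,tuple(int(round(v)) for v in q),1,(255,0,255),-1)
save(cv2.resize(im[60:200,140:300],None,fx=4.5,fy=4.2,interpolation=cv2.INTER_CUBIC),'scene14')
rows([pt(lin(82,77,k,8),8+15*(k/8)) for k in range(1,9)],s)
E
```

```text
t 23.15 pos [ 346.7 -307.8   98.9] x [ 0.444 -0.085 -0.892] y [-0.877  0.165 -0.452] q [-0.502  0.072 -0.679 -0.369 -0.395  0.627] F [-0.5 -0.5 -3.9] w 11.4
spout [ 483.1 -333.3   81.6] x axis [ 0.973 -0.185 -0.14 ]
[-0.0035, -0.0023, -0.0004] [0.0, 0.1, 1.8] | e0.0000 dq0.08 
[-0.0066, -0.0047, -0.0004] [0.0, 0.1, 3.7] | e0.0000 dq0.07 
[-0.0096, -0.0073, -0.0004] [0.0, 0.1, 5.6] | e0.0000 dq0.05 
[-0.0126, -0.01, -0.0005] [0.0, 0.1, 7.4] | e0.0000 dq0.04 [-0.44, 0.07, -0.65, -0.16, -0.52, 0.38]
[-0.0154, -0.0128, -0.0005] [0.0, 0.1, 9.3] | e0.0000 dq0.04 
[-0.0181, -0.0157, -0.0005] [0.0, 0.1, 11.2] | e0.0000 dq0.04 
[-0.0207, -0.0187, -0.0005] [0.0, 0.0, 13.1] | e0.0000 dq0.04 
[-0.0232, -0.0218, -0.0005] [0.0, 0.0, 14.9] | e0.0000 dq0.04 [-0.4, 0.1, -0.57, -0.07, -0.7, 0.26]
```

View pics/scene14.png

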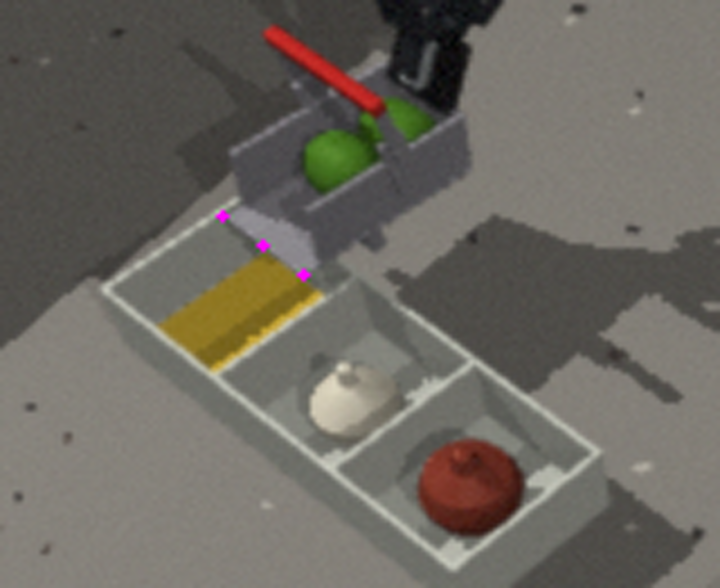

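Request:
{"name": "arm_command", "arguments": {
  "rows": [
    {"dx": -0.003,"dy": -0.002,"dz": 0,"wx": 0,"wy": 0.1,"wz": 1.8,"gripper": 1},
    {"dx": -0.0062,"dy": -0.0047,"dz": 0,"wx": 0,"wy": 0.1,"wz": 3.7,"gripper": 1},
    {"dx": -0.0094,"dy": -0.0073,"dz": 0,"wx": 0,"wy": 0.1,"wz": 5.6,"gripper": 1},
    {"dx": -0.0126,"dy": -0.01,"dz": 0,"wx": 0,"wy": 0.1,"wz": 7.4,"gripper": 1},
    {"dx": -0.0154,"dy": -0.0128,"dz": 0,"wx": 0,"wy": 0.1,"wz": 9.3,"gripper": 1},
    {"dx": -0.0181,"dy": -0.0157,"dz": 0,"wx": 0,"wy": 0.1,"wz": 11.2,"gripper": 1},
    {"dx": -0.0207,"dy": -0.0187,"dz": 0,"wx": 0,"wy": 0,"wz": 13.1,"gripper": 1},
    {"dx": -0.0232,"dy": -0.0218,"dz": 0,"wx": 0,"wy": 0,"wz": 14.9,"gripper": 1}
  ]
}}

```text
clock: 24.0
position: [355.4, -309.4, 129.9]
ee_rot: [-0.506, 0.495, 0.391, 0.588]
contact_force: [0.4, 0.4, -3.1]
gripper_width: 11.2
```

```bash
python3 - <<'E'
from pour import *
s=st();T=toolT(s)@np.load('grasp.npy');print('spout',(T@[81,0,35,1])[:3].round(1),'x axis',T[:3,0].round(3))
g=get_image('scene');im=g['img'].copy()
save(cv2.resize(im[60:200,140:300],None,fx=4.5,fy=4.2,interpolation=cv2.INTER_CUBIC),'scene15')
rows([pt(77,23+17*(k/8)) for k in range(1,9)],s)
E
```

```text
t 24.0 pos [ 355.4 -309.4  129.9] x [ 0.204 -0.04  -0.978] y [-0.961  0.182 -0.208] q [-0.403  0.099 -0.567 -0.067 -0.701  0.263] F [ 0.4  0.4 -3.1] w 11.2
spout [ 482.9 -333.5   77.5] x axis [ 0.904 -0.173 -0.39 ]
[-0.0038, -0.003, -0.0004] [-0.0, 0.0, 2.2] | e0.0000 dq0.05 
[-0.0079, -0.0061, -0.0004] [-0.0, 0.0, 4.3] | e0.0000 dq0.05 
[-0.0119, -0.0094, -0.0004] [-0.0, 0.0, 6.4] | e0.0000 dq0.05 
[-0.0158, -0.0128, -0.0005] [-0.1, 0.0, 8.5] | e0.0000 dq0.05 [-0.37, 0.15, -0.45, -0.01, -0.91, 0.19]
[-0.0196, -0.0164, -0.0005] [-0.1, 0.0, 10.7] | e0.0000 dq0.05 
[-0.0232, -0.0201, -0.0005] [-0.1, 0.0, 12.8] | e0.0000 dq0.05 
[-0.0267, -0.0239, -0.0005] [-0.1, 0.0, 14.9] | e0.0000 dq0.05 
[-0.03, -0.0279, -0.0005] [-0.1, 0.0, 17.0] | e0.0000 dq0.05 [-0.35, 0.23, -0.32, 0.02, -1.11, 0.16]
```

View pics/scene15.png

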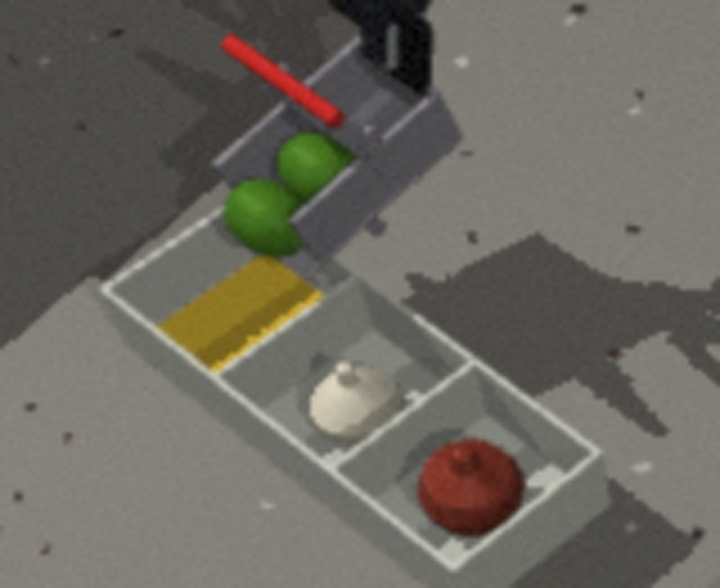

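The limes are rolling towards the spout, the first one at (262,215) in the crop. I'm continuing gently.

Request:
{"name": "arm_command", "arguments": {
  "rows": [
    {"dx": 0,"dy": 0,"dz": 0,"wx": 0,"wy": 0,"wz": 0,"gripper": 1},
    {"dx": 0,"dy": 0,"dz": 0,"wx": 0,"wy": 0,"wz": 0,"gripper": 1},
    {"dx": 0,"dy": 0,"dz": 0,"wx": 0,"wy": 0,"wz": 0,"gripper": 1},
    {"dx": -0.0019,"dy": -0.0015,"dz": 0,"wx": 0,"wy": 0,"wz": 1.1,"gripper": 1},
    {"dx": -0.0038,"dy": -0.003,"dz": 0,"wx": 0,"wy": 0,"wz": 2.2,"gripper": 1},
    {"dx": -0.0058,"dy": -0.0045,"dz": 0,"wx": 0,"wy": 0,"wz": 3.2,"gripper": 1},
    {"dx": -0.0079,"dy": -0.0061,"dz": 0,"wx": 0,"wy": 0,"wz": 4.3,"gripper": 1},
    {"dx": -0.0119,"dy": -0.0094,"dz": 0,"wx": 0,"wy": 0,"wz": 6.4,"gripper": 1}
  ]
}}

```text
clock: 24.85
position: [363.3, -311.2, 144.5]
ee_rot: [-0.477, 0.523, 0.424, 0.565]
contact_force: [-0.6, -0.3, -2.3]
gripper_width: 11.3
```

```bash
python3 - <<'E'
from pour import *
s=st();
g=get_image('scene');im=g['img'].copy()
save(cv2.resize(im[60:200,140:300],None,fx=4.5,fy=4.2,interpolation=cv2.INTER_CUBIC),'scene16')
rows([pt(77,29.4+11*(k/8)) for k in range(1,9)],s)
E
```

```text
t 24.85 pos [ 363.3 -311.2  144.5] x [ 0.094 -0.02  -0.995] y [-0.978  0.185 -0.096] q [-0.38   0.14  -0.475 -0.021 -0.861  0.206] F [-0.6 -0.3 -2.3] w 11.3
[-0.002, -0.0005, -0.0001] [-0.0, -0.0, 1.3] | e0.0000 dq0.03 
[-0.0047, -0.0025, -0.0001] [-0.0, -0.0, 2.7] | e0.0000 dq0.03 
[-0.0074, -0.0045, -0.0001] [-0.0, -0.0, 4.1] | e0.0000 dq0.03 
[-0.01, -0.0066, -0.0002] [-0.0, -0.0, 5.5] | e0.0000 dq0.03 [-0.36, 0.18, -0.4, 0.0, -0.99, 0.18]
[-0.0126, -0.0088, -0.0002] [-0.0, -0.0, 6.8] | e0.0000 dq0.03 
[-0.0151, -0.011, -0.0002] [-0.0, -0.0, 8.2] | e0.0000 dq0.03 
[-0.0175, -0.0133, -0.0002] [-0.0, -0.0, 9.6] | e0.0000 dq0.03 
[-0.0199, -0.0156, -0.0002] [-0.0, -0.1, 11.0] | e0.0000 dq0.03 [-0.35, 0.23, -0.31, 0.02, -1.12, 0.16]
```

View pics/scene16.png

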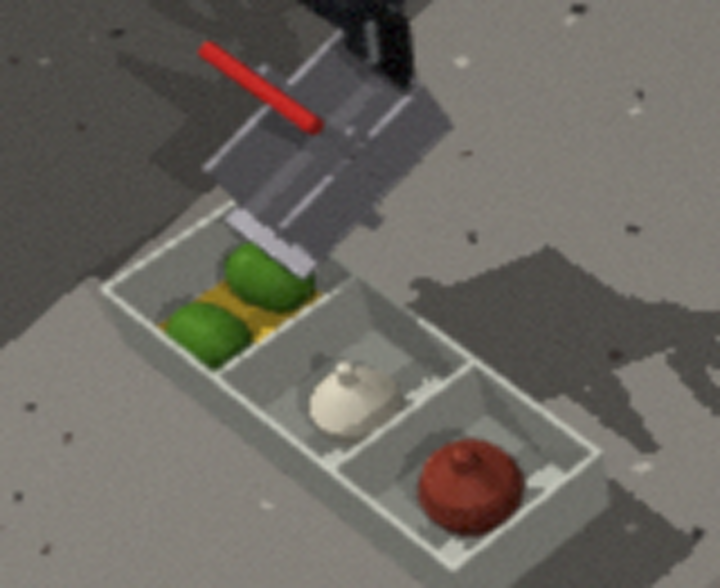

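Both limes lie in the yellow cell, at (270,275) and (208,330) in the crop, and the scoop is empty. I'm rising and levelling.

```bash
python3 - <<'E'
from pour import *
s=st()
rows([pt(77+53*mj(min(1,k/7)),29.4-19.4*mj(max(0,(k-1)/7))) for k in range(1,9)],s)
E
```

```text
t 24.9 pos [ 365.8 -312.5  145.7] x [ 0.096 -0.022 -0.995] y [-0.978  0.183 -0.098] q [-0.379  0.142 -0.47  -0.019 -0.862  0.206] F [ 3.2 -1.2 -0.7] w 11.2
[0.0005, 0.0041, 0.0006] [0.1, -0.1, 0.1] | e0.0000 dq0.01 
[-0.005, 0.0041, 0.0006] [0.1, -0.1, -0.4] | e0.0000 dq0.01 
[-0.0119, 0.006, 0.0006] [0.1, -0.1, -2.7] | e0.0000 dq0.03 
[-0.0166, 0.0098, 0.0006] [0.1, -0.1, -7.0] | e0.0000 dq0.07 [-0.41, 0.05, -0.53, -0.07, -0.77, 0.26]
[-0.017, 0.0138, 0.0006] [0.1, -0.1, -12.2] | e0.0000 dq0.09 
[-0.0135, 0.0167, 0.0006] [0.1, -0.1, -16.5] | e0.0000 dq0.08 
[-0.0092, 0.0182, 0.0006] [0.1, -0.1, -18.9] | e0.0000 dq0.05 
[-0.0081, 0.0185, 0.0007] [0.1, -0.1, -19.3] | e0.0000 dq0.01 [-0.47, -0.01, -0.63, -0.23, -0.54, 0.45]
```

Request:
{"name": "arm_command", "arguments": {
  "rows": [
    {"dx": -0.002,"dy": 0.003,"dz": 0.0005,"wx": 0,"wy": 0,"wz": 0,"gripper": 1},
    {"dx": -0.007,"dy": 0.004,"dz": 0.0005,"wx": 0,"wy": 0,"wz": -0.4,"gripper": 1},
    {"dx": -0.0125,"dy": 0.006,"dz": 0.0005,"wx": 0.1,"wy": -0.1,"wz": -2.7,"gripper": 1},
    {"dx": -0.0166,"dy": 0.0098,"dz": 0.0006,"wx": 0.1,"wy": -0.1,"wz": -7,"gripper": 1},
    {"dx": -0.017,"dy": 0.0138,"dz": 0.0006,"wx": 0.1,"wy": -0.1,"wz": -12.2,"gripper": 1},
    {"dx": -0.0135,"dy": 0.0167,"dz": 0.0006,"wx": 0.1,"wy": -0.1,"wz": -16.5,"gripper": 1},
    {"dx": -0.0092,"dy": 0.0182,"dz": 0.0006,"wx": 0.1,"wy": -0.1,"wz": -18.9,"gripper": 1},
    {"dx": -0.0081,"dy": 0.0185,"dz": 0.0007,"wx": 0.1,"wy": -0.1,"wz": -19.3,"gripper": 1}
  ]
}}

```text
clock: 25.7
position: [344.5, -307.4, 151.6]
ee_rot: [-0.558, 0.435, 0.322, 0.629]
contact_force: [-0.6, 0.6, -2.1]
gripper_width: 11.3
```

```bash
cat > back.py <<'E'
from pour import *
X0=pt(130,10)
def bk(k,N=26):
    f=1-mj(k/N);T=at(f)
    # add z lift & pitch fade about tab
    pitch=10*(1-mj(min(1,k/10)));tab=(T@[-89,0,76,1])[:3];
    t0=(X0@[-89,0,76,1])[:3];e=(t0-tb)*(1-mj(min(1,k/10)))
    psi=1.556+(psi1-1.556)*f
    Q=scoopT([0,0,0],psi,pitch);Q[:3,3]=tab+e-Q[:3,:3]@[-89,0,76];return Q
E
python3 - <<'E'
from back import *
s=st()
T=toolT(s)@np.load('grasp.npy');print('spout',(T@[81,0,35,1])[:3].round(1))
g=get_image('scene');save(cv2.resize(g['img'][60:200,140:300],None,fx=4.5,fy=4.2,interpolation=cv2.INTER_CUBIC),'scene17')
rows([bk(k) for k in range(1,9)],s)
E
```

```text
t 25.7 pos [ 344.5 -307.4  151.6] x [ 0.414 -0.08  -0.907] y [-0.891  0.17  -0.422] q [-0.473 -0.019 -0.636 -0.228 -0.544  0.455] F [-0.6  0.6 -2.1] w 11.3
spout [ 480.2 -333.1  129.7]
[0.0011, -0.0026, -0.0001] [-0.1, 0.0, -0.1] | e0.0000 dq0.00 
[0.0026, -0.0027, 0.0014] [-0.5, -0.1, -0.6] | e0.0000 dq0.02 
[0.0058, -0.0031, 0.0054] [-1.2, -0.5, -1.6] | e0.0000 dq0.05 
[0.0107, -0.0042, 0.0126] [-2.6, -1.2, -3.2] | e0.0000 dq0.08 [-0.48, -0.01, -0.64, -0.33, -0.5, 0.6]
[0.0167, -0.0066, 0.0234] [-4.7, -2.4, -5.0] | e0.0000 dq0.11 
[0.023, -0.0106, 0.0382] [-7.5, -4.0, -6.8] | e0.0000 dq0.14 
[0.0288, -0.0164, 0.057] [-11.0, -6.0, -8.3] | e0.0000 dq0.14 
[0.0335, -0.0241, 0.0794] [-15.2, -8.5, -9.4] | e0.0000 dq0.12 [-0.49, 0.03, -0.58, -0.66, -0.55, 1.11]
```

View pics/scene17.png

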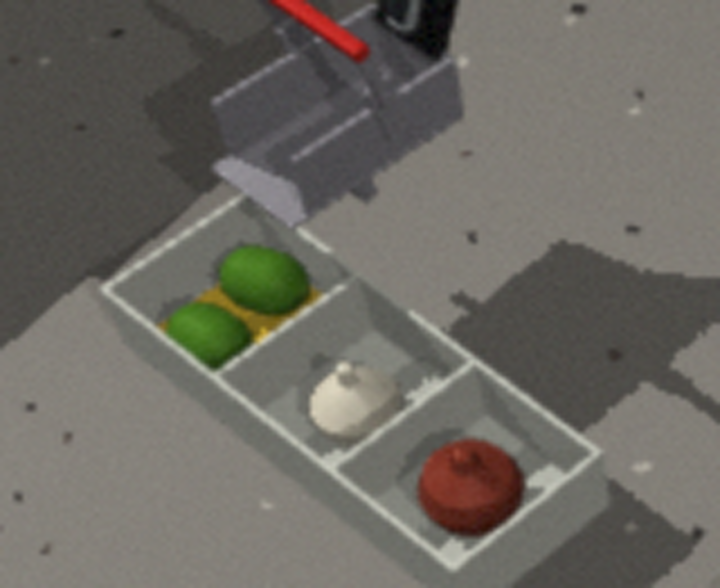

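Request:
{"name": "arm_command", "arguments": {
  "rows": [
    {"dx": 0.001,"dy": -0.001,"dz": 0,"wx": -0.1,"wy": 0,"wz": -0.1,"gripper": 1},
    {"dx": 0.0026,"dy": -0.0025,"dz": 0.0014,"wx": -0.5,"wy": -0.1,"wz": -0.6,"gripper": 1},
    {"dx": 0.0058,"dy": -0.0031,"dz": 0.0054,"wx": -1.2,"wy": -0.5,"wz": -1.6,"gripper": 1},
    {"dx": 0.0107,"dy": -0.0042,"dz": 0.0126,"wx": -2.6,"wy": -1.2,"wz": -3.2,"gripper": 1},
    {"dx": 0.0167,"dy": -0.0066,"dz": 0.0234,"wx": -4.7,"wy": -2.4,"wz": -5,"gripper": 1},
    {"dx": 0.023,"dy": -0.0106,"dz": 0.0382,"wx": -7.5,"wy": -4,"wz": -6.8,"gripper": 1},
    {"dx": 0.0288,"dy": -0.0164,"dz": 0.057,"wx": -11,"wy": -6,"wz": -8.3,"gripper": 1},
    {"dx": 0.0335,"dy": -0.0241,"dz": 0.0794,"wx": -15.2,"wy": -8.5,"wz": -9.4,"gripper": 1}
  ]
}}

```text
clock: 26.55
position: [396.2, -236.0, 131.3]
ee_rot: [0.646, -0.293, -0.365, -0.603]
contact_force: [0.4, 0.3, -2.4]
gripper_width: 11.3
```

```bash
python3 - <<'E'
from back import *
s=st()
rows([bk(k) for k in range(9,17)],s)
E
```

```text
t 26.55 pos [ 396.2 -236.   131.3] x [ 0.562  0.063 -0.825] y [-0.819 -0.101 -0.565] q [-0.495  0.029 -0.577 -0.662 -0.552  1.115] F [ 0.4  0.3 -2.4] w 11.3
[0.008, -0.0131, 0.0214] [-4.3, -3.1, -0.5] | e0.0000 dq0.08 
[0.0159, -0.0288, 0.0451] [-9.4, -6.7, -0.6] | e0.0000 dq0.06 
[0.0232, -0.0445, 0.0708] [-14.9, -10.5, -0.6] | e0.0000 dq0.06 
[0.0298, -0.0592, 0.0978] [-20.7, -14.4, -0.6] | e0.0000 dq0.06 [-0.34, 0.08, -0.47, -0.72, -0.74, 1.38]
[0.0351, -0.0723, 0.1254] [-26.6, -18.5, -0.6] | e0.0000 dq0.06 
[0.0391, -0.0834, 0.1531] [-32.5, -22.6, -0.7] | e0.0000 dq0.06 
[0.0417, -0.0925, 0.1801] [-38.2, -26.6, -0.7] | e0.0000 dq0.05 
[0.0431, -0.0995, 0.2056] [-43.7, -30.4, -0.7] | e0.0000 dq0.05 [-0.16, 0.16, -0.35, -0.72, -0.95, 1.6]
```

Request:
{"name": "arm_command", "arguments": {
  "rows": [
    {"dx": 0.008,"dy": -0.0131,"dz": 0.0214,"wx": -4.3,"wy": -3.1,"wz": -0.5,"gripper": 1},
    {"dx": 0.0159,"dy": -0.0288,"dz": 0.0451,"wx": -9.4,"wy": -6.7,"wz": -0.6,"gripper": 1},
    {"dx": 0.0232,"dy": -0.0445,"dz": 0.0708,"wx": -14.9,"wy": -10.5,"wz": -0.6,"gripper": 1},
    {"dx": 0.0298,"dy": -0.0592,"dz": 0.0978,"wx": -20.7,"wy": -14.4,"wz": -0.6,"gripper": 1},
    {"dx": 0.0351,"dy": -0.0723,"dz": 0.1254,"wx": -26.6,"wy": -18.5,"wz": -0.6,"gripper": 1},
    {"dx": 0.0391,"dy": -0.0834,"dz": 0.1531,"wx": -32.5,"wy": -22.6,"wz": -0.7,"gripper": 1},
    {"dx": 0.0417,"dy": -0.0925,"dz": 0.1801,"wx": -38.2,"wy": -26.6,"wz": -0.7,"gripper": 1},
    {"dx": 0.0431,"dy": -0.0995,"dz": 0.2056,"wx": -43.7,"wy": -30.4,"wz": -0.7,"gripper": 1}
  ]
}}

```text
clock: 27.35
position: [478.8, -18.4, 151.1]
ee_rot: [0.708, 0.033, -0.596, -0.377]
contact_force: [0.1, 0.1, -1.6]
gripper_width: 11.5
```

```bash
python3 - <<'E'
from back import *
s=st()
rows([bk(k) for k in (17,18,19,20,21,22,24,26)],s)
E
```

```text
t 27.35 pos [478.8 -18.4 151.1] x [ 0.286  0.496 -0.82 ] y [-0.403 -0.714 -0.572] q [-0.155  0.159 -0.347 -0.713 -0.955  1.602] F [ 0.1  0.1 -1.6] w 11.5
[0.0098, -0.0182, 0.0112] [-4.8, -3.5, -0.0] | e0.0000 dq0.04 
[0.0187, -0.0349, 0.0211] [-9.4, -6.7, -0.1] | e0.0000 dq0.04 
[0.0262, -0.0491, 0.0302] [-13.4, -9.5, -0.1] | e0.0000 dq0.04 
[0.0322, -0.0607, 0.038] [-16.7, -11.8, -0.1] | e0.0000 dq0.03 [-0.01, 0.21, -0.26, -0.69, -1.1, 1.74]
[0.037, -0.0697, 0.0443] [-19.3, -13.6, -0.1] | e0.0000 dq0.02 
[0.0404, -0.0763, 0.0489] [-21.2, -15.0, -0.1] | e0.0000 dq0.02 
[0.0439, -0.0831, 0.0536] [-23.3, -16.4, -0.1] | e0.0000 dq0.02 
[0.0445, -0.0842, 0.0544] [-23.6, -16.6, -0.1] | e0.0000 dq0.00 [0.06, 0.24, -0.22, -0.67, -1.16, 1.79]
```

Request:
{"name": "arm_command", "arguments": {
  "rows": [
    {"dx": 0.0098,"dy": -0.0182,"dz": 0.0112,"wx": -4.8,"wy": -3.5,"wz": 0,"gripper": 1},
    {"dx": 0.0187,"dy": -0.0349,"dz": 0.0211,"wx": -9.4,"wy": -6.7,"wz": -0.1,"gripper": 1},
    {"dx": 0.0262,"dy": -0.0491,"dz": 0.0302,"wx": -13.4,"wy": -9.5,"wz": -0.1,"gripper": 1},
    {"dx": 0.0322,"dy": -0.0607,"dz": 0.038,"wx": -16.7,"wy": -11.8,"wz": -0.1,"gripper": 1},
    {"dx": 0.037,"dy": -0.0697,"dz": 0.0443,"wx": -19.3,"wy": -13.6,"wz": -0.1,"gripper": 1},
    {"dx": 0.0404,"dy": -0.0763,"dz": 0.0489,"wx": -21.2,"wy": -15,"wz": -0.1,"gripper": 1},
    {"dx": 0.0439,"dy": -0.0831,"dz": 0.0536,"wx": -23.3,"wy": -16.4,"wz": -0.1,"gripper": 1},
    {"dx": 0.0445,"dy": -0.0842,"dz": 0.0544,"wx": -23.6,"wy": -16.6,"wz": -0.1,"gripper": 1}
  ]
}}

```text
clock: 28.15
position: [478.7, 91.3, 162.5]
ee_rot: [0.677, 0.208, -0.672, -0.216]
contact_force: [0.5, -0.2, -3.3]
gripper_width: 11.6
```

```bash
python3 - <<'E'
from back import *
s=st()
T=toolT(s)@np.load('grasp.npy');print(T.round(3)[:3])
g=get_image('scene');im=g['img'].copy()
for q in proj(g,np.array([(T@[81,y,35,1])[:3] for y in(40,-40)]+[(T@[-65,y,0,1])[:3] for y in(40,-40)])):cv2.circle(im,tuple(int(round(v)) for v in q),1,(255,0,255),-1)
save(cv2.resize(im[120:240,270:400],None,fx=5,fy=4.8,interpolation=cv2.INTER_CUBIC),'scene18')
rows([scoopT([478.7,149.6,130-106*mj(k/8)],1.556) for k in range(1,9)],s)
E
```

```text
t 28.15 pos [478.7  91.3 162.5] x [ 0.009  0.572 -0.82 ] y [-0.008 -0.82  -0.572] q [ 0.057  0.24  -0.216 -0.672 -1.16   1.794] F [ 0.5 -0.2 -3.3] w 11.6
[[ 1.30000e-02 -1.00000e+00 -0.00000e+00  4.79084e+02]
 [ 1.00000e+00  1.30000e-02  1.00000e-03  1.50183e+02]
 [-1.00000e-03 -0.00000e+00  1.00000e+00  1.29868e+02]]
[0.001, 0.0014, 0.0005] [0.1, 0.0, -0.0] | e0.0000 dq0.01 
[0.0086, 0.0067, 0.0005] [0.1, 0.0, -0.0] | e0.0000 dq0.02 
[0.0235, 0.0171, 0.0006] [0.1, 0.0, -0.0] | e0.0000 dq0.03 
[0.043, 0.0308, 0.0007] [0.1, 0.0, -0.0] | e0.0000 dq0.04 [0.05, 0.31, -0.27, -0.71, -1.07, 1.89]
[0.0626, 0.0444, 0.0007] [0.1, 0.0, -0.0] | e0.0000 dq0.04 
[0.0775, 0.0548, 0.0008] [0.1, 0.0, -0.0] | e0.0000 dq0.03 
[0.0851, 0.0601, 0.0008] [0.1, 0.0, -0.0] | e0.0000 dq0.02 
[0.0865, 0.0611, 0.0008] [0.1, 0.0, -0.0] | e0.0000 dq0.00 [0.04, 0.39, -0.3, -0.76, -0.99, 1.99]
```

View pics/scene18.png

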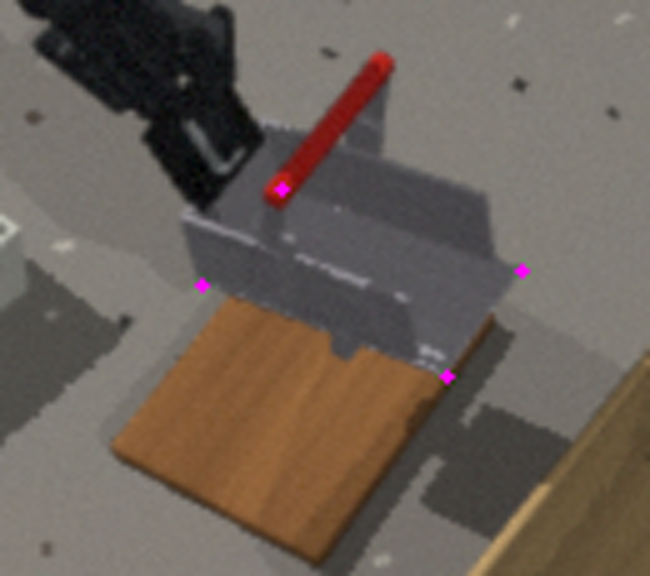

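Request:
{"name": "arm_command", "arguments": {
  "rows": [
    {"dx": 0.001,"dy": 0.001,"dz": 0.0005,"wx": 0.1,"wy": 0,"wz": 0,"gripper": 1},
    {"dx": 0.0086,"dy": 0.0067,"dz": 0.0005,"wx": 0.1,"wy": 0,"wz": 0,"gripper": 1},
    {"dx": 0.0235,"dy": 0.0171,"dz": 0.0006,"wx": 0.1,"wy": 0,"wz": 0,"gripper": 1},
    {"dx": 0.043,"dy": 0.0308,"dz": 0.0007,"wx": 0.1,"wy": 0,"wz": 0,"gripper": 1},
    {"dx": 0.0626,"dy": 0.0444,"dz": 0.0007,"wx": 0.1,"wy": 0,"wz": 0,"gripper": 1},
    {"dx": 0.0775,"dy": 0.0548,"dz": 0.0008,"wx": 0.1,"wy": 0,"wz": 0,"gripper": 1},
    {"dx": 0.0851,"dy": 0.0601,"dz": 0.0008,"wx": 0.1,"wy": 0,"wz": 0,"gripper": 1},
    {"dx": 0.0865,"dy": 0.0611,"dz": 0.0008,"wx": 0.1,"wy": 0,"wz": 0,"gripper": 1}
  ]
}}

```text
clock: 29.0
position: [477.2, 90.1, 55.2]
ee_rot: [0.676, 0.207, -0.673, -0.217]
contact_force: [-0.2, -0.4, -2.5]
gripper_width: 11.4
```

Request:
{"name": "arm_command", "arguments": {
  "rows": [
    {"dx": 0.0012,"dy": 0.0009,"dz": 0,"wx": 0,"wy": 0,"wz": 0,"gripper": 1},
    {"dx": 0.0025,"dy": 0.0017,"dz": 0,"wx": 0,"wy": 0,"wz": 0,"gripper": 1},
    {"dx": 0.0037,"dy": 0.0026,"dz": 0,"wx": 0,"wy": 0,"wz": 0,"gripper": 1},
    {"dx": 0.0047,"dy": 0.0033,"dz": 0,"wx": 0,"wy": 0,"wz": 0,"gripper": 1},
    {"dx": 0.0055,"dy": 0.0038,"dz": 0,"wx": 0,"wy": 0,"wz": 0,"gripper": 1},
    {"dx": 0.006,"dy": 0.0042,"dz": 0,"wx": 0,"wy": 0,"wz": 0,"gripper": 1},
    {"dx": 0.0062,"dy": 0.0043,"dz": 0,"wx": 0,"wy": 0,"wz": 0,"gripper": 1},
    {"dx": 0.0062,"dy": 0.0043,"dz": 0,"wx": 0,"wy": 0,"wz": 0,"gripper": 1}
  ]
}}

```text
clock: 29.8
position: [477.5, 90.1, 48.3]
ee_rot: [0.676, 0.207, -0.673, -0.217]
contact_force: [-0.6, -2.7, 3.3]
gripper_width: 11.6
```

```bash
python3 - <<'E'
from back import *
s=st()
T=toolT(s)@np.load('grasp.npy');print(T.round(3)[:3])
g=get_image('scene');im=g['img'].copy()
save(cv2.resize(im[120:240,270:400],None,fx=5,fy=4.8,interpolation=cv2.INTER_CUBIC),'scene19')
E
```

```text
t 29.8 pos [477.5  90.1  48.3] x [ 0.008  0.572 -0.82 ] y [-0.012 -0.82  -0.572] q [ 0.035  0.408 -0.306 -0.76  -0.978  1.998] F [-0.6 -2.7  3.3] w 11.6
[[ 1.50000e-02 -1.00000e+00  3.00000e-03  4.77953e+02]
 [ 1.00000e+00  1.50000e-02  1.00000e-03  1.48914e+02]
 [-1.00000e-03  3.00000e-03  1.00000e+00  1.56250e+01]]
```

View pics/scene19.png

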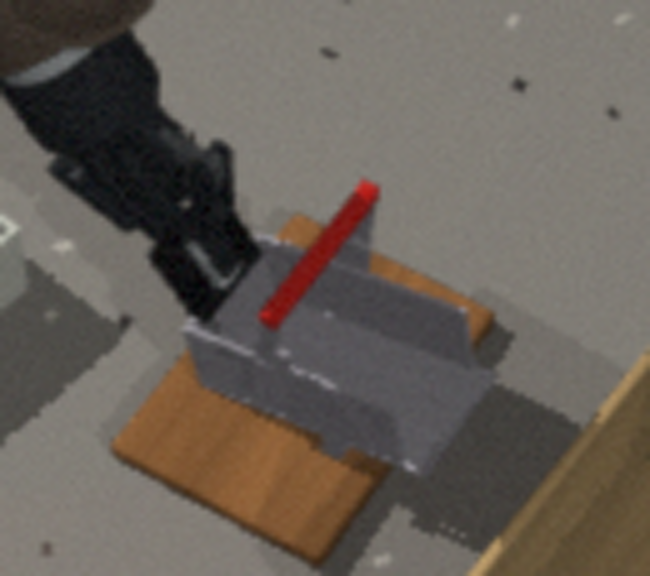

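It's on the board. I'll open part-way and back off along the slant.

Request:
{"name": "arm_command", "arguments": {
  "rows": [
    {"dx": 0,"dy": 0,"dz": 0,"wx": 0,"wy": 0,"wz": 0,"gripper": 0.6},
    {"dx": 0,"dy": 0,"dz": 0,"wx": 0,"wy": 0,"wz": 0,"gripper": 0.3},
    {"dx": 0,"dy": 0,"dz": 0,"wx": 0,"wy": 0,"wz": 0,"gripper": 0.0},
    {"dx": 0,"dy": 0,"dz": 0,"wx": 0,"wy": 0,"wz": 0,"gripper": -0.2},
    {"dx": 0,"dy": 0,"dz": 0,"wx": 0,"wy": 0,"wz": 0,"gripper": -0.2},
    {"dx": -0.008,"dy": 0,"dz": 0,"wx": 0,"wy": 0,"wz": 0,"gripper": -0.2},
    {"dx": -0.025,"dy": 0,"dz": 0,"wx": 0,"wy": 0,"wz": 0,"gripper": -0.2},
    {"dx": -0.05,"dy": 0,"dz": 0,"wx": 0,"wy": 0,"wz": 0,"gripper": -0.2}
  ]
}}

```text
clock: 30.65
position: [476.3, 61.2, 89.3]
ee_rot: [0.675, 0.207, -0.674, -0.217]
contact_force: [1.2, -0.3, -1.5]
gripper_width: 51.1
```

Request:
{"name": "arm_command", "arguments": {
  "rows": [
    {"dx": -0.025,"dy": 0,"dz": 0,"wx": 0,"wy": 0,"wz": 0,"gripper": -0.2},
    {"dx": -0.055,"dy": 0,"dz": 0,"wx": 0,"wy": 0,"wz": 0,"gripper": -0.2},
    {"dx": -0.085,"dy": 0,"dz": 0,"wx": 0,"wy": 0,"wz": 0,"gripper": -0.2},
    {"dx": -0.115,"dy": 0,"dz": 0,"wx": 0,"wy": 0,"wz": 0,"gripper": -0.2},
    {"dx": -0.14,"dy": 0,"dz": 0,"wx": 0,"wy": 0,"wz": 0,"gripper": -0.2},
    {"dx": -0.16,"dy": 0,"dz": 0,"wx": 0,"wy": 0,"wz": 0,"gripper": -0.2},
    {"dx": -0.168,"dy": 0,"dz": 0,"wx": 0,"wy": 0,"wz": 0,"gripper": -0.2},
    {"dx": -0.17,"dy": 0,"dz": 0,"wx": 0,"wy": 0,"wz": 0,"gripper": -0.2}
  ]
}}

```text
clock: 31.45
position: [475.4, -36.5, 229.4]
ee_rot: [0.676, 0.207, -0.673, -0.217]
contact_force: [0.0, 1.3, -0.2]
gripper_width: 51.4
```

```bash
python3 - <<'E'
from h import *
s=st()
save(get_image('scene')['img'],'scene20');g=get_image('top');save(cv2.resize(g['img'][100:260,160:490],None,fx=2.4,fy=2.4,interpolation=cv2.INTER_CUBIC),'top20')
E
```

```text
t 31.45 pos [475.4 -36.5 229.4] x [ 0.008  0.572 -0.82 ] y [-0.013 -0.82  -0.572] q [-0.192  0.232 -0.062 -0.605 -1.429  1.883] F [ 0.   1.3 -0.2] w 51.4
```

View pics/scene20.png

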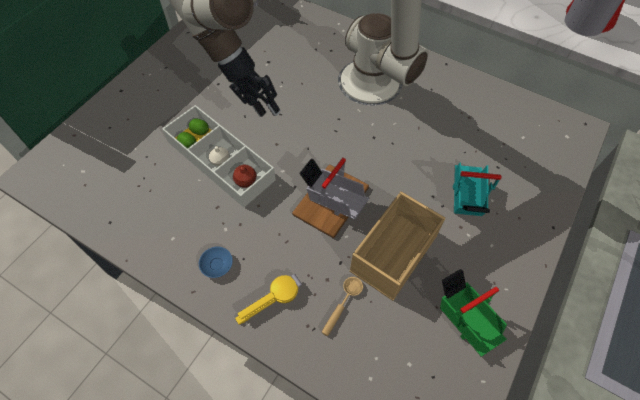

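View pics/top20.png

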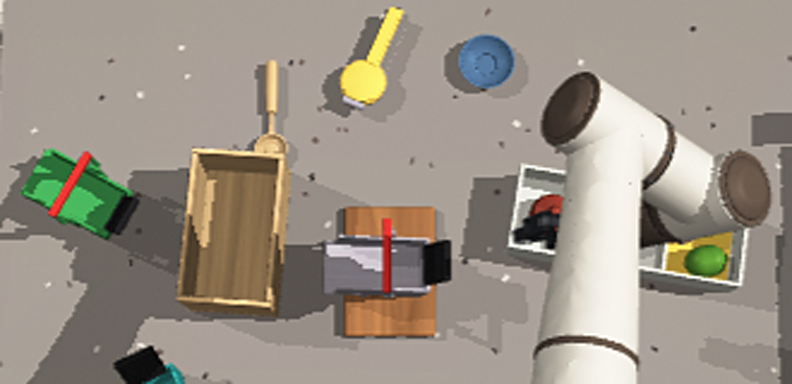

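Scene view: both limes in the yellow cell at (185,138) and (198,126), garlic and onion in their cells, the empty scoop upright on the board at (335,190). The squeezer, dish, spoon, crate and look-alikes are where they started, and the gripper is clear of everything. I'm handing the job in.

```bash
python3 -c "
from bench import arm
print(arm.job_done())"
```

```text
the job is handed in; nothing more can be done
None
```

The job is done and handed in at about 31.5 s of the 72 s limit. I lifted the steel scoop out of the crate by its red bail and stood it on the board. I then took it by the black tab, tipped both limes into the yellow-lined cell with the spout about 77 mm above the table, and stood the empty scoop back on the board.

**Last checks:** The final scene picture shows both limes in that cell and the scoop upright on the board. Onion, garlic, squeezer, dish, spoon and crate look as they did at the start. The gripper was open and clear of everything. In the last top picture the arm hid most of the tray, so only one lime shows there.

**What disagreed:**
- **Missed grips:** My first two closings on the bail closed on nothing, because the real fingertips sit about 38 mm behind the reported TCP. The bail and scoop did not move. I corrected the offset from the wrist picture, and both later grasps held.
- **Spout position:** During the pour, the spout appeared about 3 pixels (roughly 10 mm) from where my model put it in the scene camera. It stayed inside the cell.

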